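Pass the child's beaker round on the lazy Susan with a guarding hand

ROBOT

A 6-joint arm with a two-finger parallel gripper is mounted at the origin on the work surface. World frame = base frame: x ahead of the robot, y to its left, z up, the work surface at z = 0. Lengths are in m, angles in rad, forces in N, time in s.
With the tool pointing down it reaches from about 0.35 to 0.975 m from the base axis. Payload 4.9 kg.
Tool frame: the origin (TCP) lies between the finger pads, 19 mm behind the fingertips; this is the grasp point; z points along the fingers, y is the line along which they close (so a half turn about z gives the same grasp; the last joint's range is limited). The gripper opens to 85 mm and grips with 20 to 120 N. Pads are 22 mm wide; open, the fingers measure 114 mm over their backs; the gripper's body (76 mm by 85 mm) begins 54 mm behind the grasp point. The pads swing forward as they close: fully open they stand 13 mm farther back than shut.
Start: joints at [-1.443, 0.053, 1.613, -0, 1.476, -0.119], TCP at [0.153, -0.606, 0.25] pointing down, gripper open.
Joint ranges: [-3.01, 3.01], [-1.01, 2.22], [0.06, 2.58], [-1.02, 4.17], [0.09, 2.62], [-3.14, 3.14]. Speed limits (rad/s): [2.57, 2.57, 3.14, 3.14, 3.14, 3.14].

INTERFACE

Orientations are given as a unit quaternion [w, x, y, z].
In Python, from plant import state, grab_frame, ticket, spotter gives the robot as it stands.
- The arm moves only by the tool apply_moves, never from a script. Its argument "series" is a list of rows, each an object of numbers: "jaw": the closure, from 0 (fully open) to 1 (shut); "dx", "dy", "dz": the shift along the tool's x, y, z in mm; "turn": the turn about the tool's z in rad. A call has 1 to 5 rows; each row is the pose to reach, as a shift and turn from the pose commanded when the call began, along the tool's axes at that moment; what a row does not reach only later rows make up. A row lasts 1/12 s, in which the tool goes at most 41.7 mm and 7.16 degrees, less where a joint would pass 70% of its speed; a pose out of reach is approached as far as the arm can. A call with a gripper value outside its range is refused whole. The fingers move at their own pace and stop on an object; the grip force is fixed at half the most. Time passes only in rows, so rows that repeat a pose let the fingers close. It gives the time, the measured TCP pose, the force, the opening and the grip force at its end, in the units of the state.
- state(): the state, without advancing time (a new reading comes with each control period).
- grab_frame(name): name is "scene" or "top" or "wrist"; returns a dict with "pixels" (400x640x3 uint8, red, green, blue), "mtx" (3x3 intrinsics, pixels), "camera_from_world" (4x4, takes a point from world to camera coordinates). Camera axes: x right, y down, z forward; pixel columns grow to the right and rows downward; lengths in m; the calibration is good to about 2 mm. A picture is of the moment at which its call begins. There is no depth.
- ticket.job_done(): hands the job in; it is judged then, once.
Trained networks look in a picture, given as the dict that the camera call returned (one of the last four; its "shot" number tells which), for a name from the list of things; names that differ only in an ending like _2 or _b are one class to them, and where a whole thing is asked for, a point or a joint stands for the part that bears it (a point fixed in the world has none). Each returns a list of dicts, best first, with "conf" (0 to 1); they miss things now and then, are a little off and sometimes report something else, mostly with a low value. They report only what shows in the picture. A call takes as long as a camera call. They do not tell look-alikes from the thing itself.
- spotter.outline_of(picture, target): "region" (400x640 bool, what is visible of it) and "extent" ([left, top, right, bottom] in pixels, round what is visible of it).
The state is a dict: "time": time; "joint_pos": joint angles; "joint_vel": joint speeds; "joint_efforts": joint torques, N m; "tool_pos": TCP position; "tool_rot": TCP orientation; "contact_force": force on the tool from outside, world axes, zero at the start; "ft_torque": the same for the moment, N m; "gripper_width": opening from 0.0 (shut) to 1.0 (fully open); "grasp_force": force on a finger pad.
Only numpy, scipy, OpenCV 4.12 (cv2) and the standard library are available. Lean on these libraries where they do the work, as an engineer would, in place of code of your own. Each camera call takes 0.05 s, during which the arm holds its last target. There are 200 camera calls.

TASK

Take the lazy Susan by its black knob, set it turning anticlockwise (seen from above) at about one turn in five seconds, and let go; while it coasts, guard the child's orange beaker: keep the gripper hovering centred a few centimetres above the beaker's rim, going round with it and touching nothing, for at least five seconds without a break. Then catch the knob again and stop the tray gently with the orange beaker directly in front of the middle of the child's green place mat, and let go. Never touch or topple what stands on the tray, do not let those things slide from their places, do not whirl the tray, and leave everything else on the table alone.

Things in the scene. Friction and masses are not known exactly. Their poses are not given: they have to be found in the camera images.
- susan (a joint): Turning angle of the lazy Susan's round wooden tray on its vertical axis, in rad: 0 at the start, growing anticlockwise seen from above, no end stops within several turns. Low-friction bearing: drag 0.001 N m plus 0.0008 N m per rad/s, so coasting at 1 rad/s it loses about 0.1 rad/s each second. Inertia with load about 0.019 kg m2 (tray 1.3 kg, load 0.46 kg; masses differ by up to 40 percent).
- susan_axis (a point): The lazy Susan's axis, at the height of the tray's floor (44 mm above the table). The tray is 300 mm across, its rim 52 mm above the table. The axis does not move during the task; it differs from start to start. Fingertips that hold the knob at fixed yaw through more than half a turn can creep off its middle; grip afresh then.
- knob_top (a point): Centre of the top of the lazy Susan's knob: an upright round black cylinder 26 mm across and 50 mm tall (z 54 to 104 mm above the table), spinning freely on a thinner brass stem that stands on the tray 105 mm from the axis, on the far side of the axis from the beaker. It turns with the tray. Can be gripped from above at any yaw, even while the tray turns.
- beaker: The child's orange plastic beaker, an open cup 66 mm across at the rim and 75 mm tall, 100 g, loose on the tray 95 mm from the axis. Origin: centre of its underside, 44 mm above the table, so the rim is 119 mm above the table.
- jar: Amber glass jam jar with a red lid, 56 mm across and 65 mm tall, loose on the tray 85 mm from the axis, a quarter turn anticlockwise of the knob. Origin: centre of its underside.
- dish: Small butter dish with a blue cover, 85 x 60 mm and 54 mm tall, loose on the tray 80 mm from the axis, a quarter turn clockwise of the knob. Origin: centre of its underside.
- beaker_spot (a point): Where the beaker stands on the tray: a point on the tray's floor that turns with it.
- jar_spot (a point): Where the jar stands on the tray; turns with it.
- dish_spot (a point): Where the butter dish stands on the tray; turns with it.
- mat: The child's green place mat, 360 mm (its x) by 240 mm (its y), 3 mm thick, fixed left of the lazy Susan. Origin: centre of its underside. Its -y edge, with a yellow patch in the middle, faces the tray, whose axis lies at y = -310, x = -40 to 40 mm in the mat's frame. The beaker is directly in front of the mat's middle when on the mat's side (y about -215 mm) at x = 0 in the mat's frame.
- bowl: The child's blue bowl, 120 mm across and 45 mm tall, loose on the mat. Bystander.
- spoon: Child's spoon, 130 mm, loose on the mat. Bystander.
- mug: Blue mug, 80 mm across and 90 mm tall, right of the lazy Susan. Bystander.
Things that resemble listed ones, but are neither listed nor needed, are in the scene too. Leave any pink or yellow look-alike of the dish alone.

How it is judged:
On the way, in this order (a step that is already met when the one before it is completed fails the run):
1. the tray turns anticlockwise at 0.7 rad/s or more with the robot clear of it (velocity of joint susan above 0.7 rad/s and contact force between the arm and susan below 0.2 N), for 0.2 s.
2. for 4.5 s on end the TCP stays within 30 mm (horizontally) of the beaker's axis and 25 to 110 mm above its rim, touching nothing, while the tray coasts at 0.25 rad/s or more (horizontal distance between the grasp point and beaker below 0.03 m and z of the grasp point in the frame of beaker between 0.1 and 0.185 m and velocity of joint susan above 0.25 rad/s and contact force between the arm and susan below 0.2 N and contact force between the arm and beaker below 0.2 N and contact force between the arm and jar below 0.2 N and contact force between the arm and dish below 0.2 N), for 4.5 s.
At the end, for the whole second after the job is handed in: The tray stands still (under 0.04 rad/s) with the beaker on the mat's side, within 40 mm either way of straight in front of the mat's middle; beaker, jar and dish stand upright within 30 mm of their places on the tray; the robot has let go (velocity of joint susan between -0.04 and 0.04 rad/s and x of beaker in the frame of mat between -0.04 and 0.04 m and y of beaker in the frame of mat above -0.3 m and distance between beaker and beaker_spot below 0.03 m and distance between jar and jar_spot below 0.03 m and distance between dish and dish_spot below 0.03 m and angle between each of beaker, jar, dish's own z axis and vertical below 0.15 rad and linear speed of each of beaker, jar, dish below 0.02 m/s); the robot touches nothing.
It fails at once if the tray is whirled faster than 2.2 rad/s (velocity of joint susan above 2.2 rad/s or velocity of joint susan below -2.2 rad/s).
It fails at once if the robot touches the beaker, jar or dish (contact force between the arm and beaker above 1 N or contact force between the arm and jar above 1 N or contact force between the arm and dish above 1 N).
It fails at once if the beaker, jar or dish tips or slides more than 35 mm from its place (angle between any of beaker, jar, dish's own z axis and vertical above 0.35 rad or distance between beaker and beaker_spot above 0.035 m or distance between jar and jar_spot above 0.035 m or distance between dish and dish_spot above 0.035 m).
It fails at once if bowl, spoon or mug is disturbed (distance of any of bowl, spoon, mug from where it was at the start of the episode above 0.03 m).
It also fails if it takes over 67 s, if anything falls off the work surface, if the arm or the gripper's body presses on something with over 40 N, if the wrist force passes 120 N, or if a joint passes its speed limit or range.

## Working session

There is one attempt and no reset: what is moved stays moved. The work goes in short steps, Python scripts to look and compute and a tool call to move; the robot and the scene stay as the last step left them, time stands still between calls to the robot, and variables do not carry over. Pictures are saved under pics/ and viewed, at most 13 in all, crops included, and the job is handed in when it is done.

Besides the shell and the picture viewer there is one more tool, called after "Request:" by a JSON object that holds its "fn" and its "kwargs", one argument or row to a line. apply_moves: Moves the arm, as the interface text tells. Its arguments: {"type":"object","properties":{"series":{"type":"array","items":{"type":"object","properties":{"jaw":{"type":"number"},"dx":{"type":"number"},"dy":{"type":"number"},"dz":{"type":"number"},"turn":{"type":"number"}}}}},"required":["series"]}

```bash
mkdir -p pics; cat > h.py <<'E'
import numpy as np, cv2
from plant import state, grab_frame, ticket, spotter
def ray(f,u,v,z):
    M=np.array(f["camera_from_world"]);R=M[:3,:3];t=M[:3,3];c=-R.T@t
    d=R.T@np.linalg.inv(f["mtx"])@np.array([u,v,1.]);return c+d*(z-c[2])/d[2]
def proj(f,p):
    M=np.array(f["camera_from_world"]);q=f["mtx"]@(M[:3,:3]@np.array(p)+M[:3,3]);return q[:2]/q[2]
def save(f,n): cv2.imwrite("pics/"+n,f["pixels"][:,:,::-1])
E
python3 - <<'E'
from h import *
np.set_printoptions(precision=4,suppress=True)
s=state();print(s["time"],s["tool_pos"],s["tool_rot"],s["gripper_width"])
f=grab_frame("top");save(f,"top0.png")
M=np.array(f["camera_from_world"]);print("cam",-M[:3,:3].T@M[:3,3])
for n,z in [("susan",.052),("knob_top",.104),("beaker",.119),("jar",.109),("dish",.098),("mat",.003),("mug",.09),("bowl",.045)]:
    for o in spotter.outline_of(f,n)[:3]:
        v,u=np.nonzero(o["region"]);print(n,round(o["conf"],2),o["extent"],u.mean(),v.mean(),ray(f,u.mean(),v.mean(),z))
E
```

```text
0.0 [ 0.1527 -0.6055  0.2487] [-0.001   0.9924  0.1231  0.    ] 1.0001985962953321
cam [ 0.1943 -0.0929  1.5209]
susan 0.79 [288.2, 118.7, 387.1, 218.1] 339.32443729903537 168.87990353697748 [ 0.5615 -0.0895  0.052 ]
knob_top 0.82 [292.1, 123.5, 385.1, 221.0] 339.405870777304 168.84142341751394 [ 0.5486 -0.0898  0.104 ]
beaker 0.94 [298.0, 166.7, 319.0, 191.8] 309.5364705882353 179.35294117647058 [ 0.5137 -0.003   0.119 ]
jar 0.84 [317.6, 132.0, 335.3, 156.8] 324.50308641975306 142.83333333333334 [ 0.6269 -0.0458  0.109 ]
dish 0.97 [414.0, 272.1, 445.3, 296.2] 428.0953177257525 284.52508361204013 [ 0.2123 -0.3401  0.098 ]
dish 0.96 [333.4, 178.1, 366.1, 207.4] 350.44827586206895 190.78352490421457 [ 0.4837 -0.1221  0.098 ]
dish 0.95 [370.4, 247.0, 403.1, 281.6] 387.08 265.86260869565217 [ 0.2649 -0.2251  0.098 ]
mat 0.96 [190.3, 88.7, 295.7, 214.7] 247.02927557879013 149.06452576549663 [0.6397 0.2048 0.003 ]
mug 0.74 [288.3, 120.4, 389.2, 218.5] 339.67010658095074 168.68888512941973 [ 0.5526 -0.0906  0.09  ]
mug 0.55 [433.3, 159.5, 460.5, 198.6] 444.12661498708013 180.0904392764858 [ 0.5168 -0.3994  0.09  ]
bowl 0.87 [213.1, 125.5, 250.5, 165.7] 232.65089285714285 144.90982142857143 [0.641  0.2417 0.045 ]
```

View pics/top0.png

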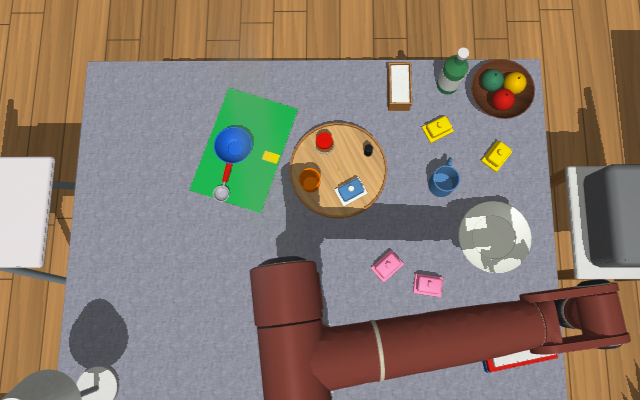

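```bash
cat >> h.py <<'E'
def mask(f,lo,hi,box=None):
    m=cv2.inRange(cv2.cvtColor(f["pixels"],cv2.COLOR_RGB2HSV),lo,hi)
    if box: k=np.zeros_like(m);k[box[1]:box[3],box[0]:box[2]]=1;m=m*k
    return m
E
python3 - <<'E'
from h import *
np.set_printoptions(precision=4,suppress=True)
f=grab_frame("top");o=spotter.outline_of(f,"susan")[0]
m=o["region"].astype(np.uint8);c=max(cv2.findContours(m,0,1)[0],key=cv2.contourArea)[:,0]
P=np.array([ray(f,u,v,.052)[:2] for u,v in c])
A=np.c_[2*P,np.ones(len(P))];x=np.linalg.lstsq(A,(P**2).sum(1),rcond=None)[0];r=np.sqrt(x[2]+x[0]**2+x[1]**2)
print("susan",x[:2],r,np.ptp(P,0)/2,(P.max(0)+P.min(0))/2)
k=mask(f,(0,0,0),(180,255,50),(355,138,380,165));v,u=np.nonzero(k);print("knob",len(u),u.min(),u.max(),v.min(),v.max(),ray(f,u.mean(),v.mean(),.08),ray(f,(u.min()+u.max())/2,v.min()+3.5,.104))
g=mask(f,(45,80,60),(80,255,255),(180,80,300,220));g=cv2.morphologyEx(g,3,np.ones((5,5)))
c=max(cv2.findContours(g,0,1)[0],key=cv2.contourArea);(cx,cy),wh,a=cv2.minAreaRect(c)
B=cv2.boxPoints(((cx,cy),wh,a));W=np.array([ray(f,*b,.003)[:2] for b in B]);print("mat corners",W,"centre",W.mean(0),[np.linalg.norm(W[i]-W[i-1]) for i in range(4)])
y=mask(f,(20,120,120),(33,255,255),(258,145,284,170));v,u=np.nonzero(y);print("patch",ray(f,u.mean(),v.mean(),.003))
crop=cv2.resize(f["pixels"][105:235,270:410],None,fx=4,fy=4,interpolation=2);cv2.imwrite("pics/crop0.png",crop[:,:,::-1])
s=grab_frame("scene");save(s,"scene0.png");M=np.array(s["camera_from_world"]);print("scene cam",-M[:3,:3].T@M[:3,3])
E
```

```text
susan [ 0.5613 -0.0844] 0.14877208299394595 [0.1478 0.1486] [ 0.5606 -0.0838]
knob 74 364 371 144 155 [ 0.6134 -0.1754  0.08  ] [ 0.6135 -0.1734  0.104 ]
mat corners [[0.5088 0.3851]
 [0.8638 0.2787]
 [0.7746 0.0443]
 [0.427  0.1586]] centre [0.6435 0.2167] [np.float64(0.24080900256834895), np.float64(0.37054417920877697), np.float64(0.2508009621622822), np.float64(0.3658444817524969)]
patch [0.614  0.1289 0.003 ]
scene cam [ 1.1674 -0.7686  1.1402]
```

View pics/crop0.png

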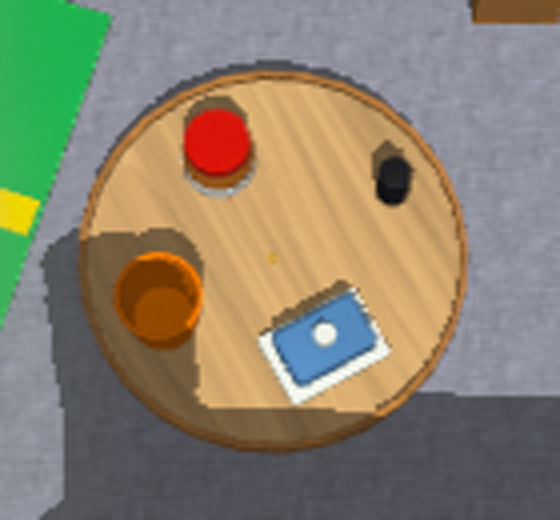

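View pics/scene0.png

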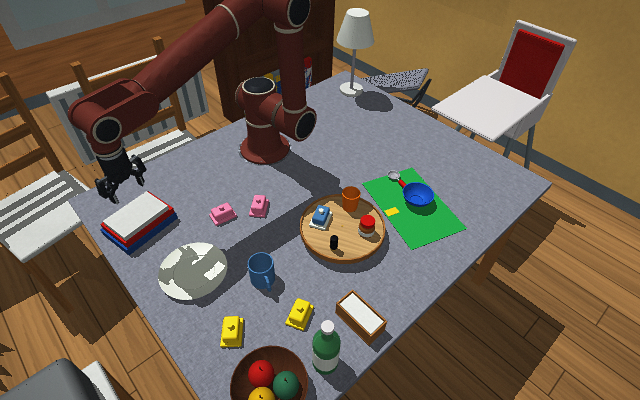

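Dish candidates in the top view are blue (350,190), pink (387,266) and (428,285), and yellow (438,128) and (497,155). Only the blue one stands on the tray, so it is the real one. The crop confirms the black knob at top-view pixel (368,150), the orange beaker at (310,180), the jar at (324,141) and the axis dot at (338,169). The mat is on the left with its yellow patch at (271,157). The scene view shows nothing tall between the gripper and the tray.

Request:
{"fn": "apply_moves", "kwargs": {
  "series": [
    {"dx": 180,"dy": -99,"dz": 0,"turn": 0.247,"jaw": 0},
    {"dx": 180,"dy": -99,"dz": 0,"turn": 0.247,"jaw": 0},
    {"dx": 180,"dy": -99,"dz": 0,"turn": 0.247,"jaw": 0},
    {"dx": 180,"dy": -99,"dz": 0,"turn": 0.247,"jaw": 0},
    {"dx": 180,"dy": -99,"dz": 0,"turn": 0.247,"jaw": 0}
  ]
}}

```text
time: 1.02
tool_pos: [0.3043, -0.4645, 0.2502]
tool_rot: [0.0, 1.0, -0.0, 0.0]
contact_force: [-0.0, 0.2, 0.6]
gripper_width: 0.999
grasp_force: 0.0
```

Request:
{"fn": "apply_moves", "kwargs": {
  "series": [
    {"dx": 150,"dy": -140,"jaw": 0.4},
    {"dx": 150,"dy": -140,"jaw": 0.4},
    {"dx": 150,"dy": -140,"jaw": 0.4},
    {"dx": 150,"dy": -140,"jaw": 0.4},
    {"dx": 150,"dy": -140,"jaw": 0.4}
  ]
}}

```text
invalid input at $.series[0]: expected keys jaw, dx, dy, dz, turn
```

Request:
{"fn": "apply_moves", "kwargs": {
  "series": [
    {"dx": 145,"dy": -135,"dz": 40,"jaw": 0.4},
    {"dx": 145,"dy": -135,"dz": 40,"jaw": 0.4},
    {"dx": 145,"dy": -135,"dz": 40,"jaw": 0.4},
    {"dx": 145,"dy": -135,"dz": 40,"jaw": 0.4},
    {"dx": 145,"dy": -135,"dz": 40,"jaw": 0.4}
  ]
}}

```text
invalid input at $.series[0]: expected keys jaw, dx, dy, dz, turn
```

Request:
{"fn": "apply_moves", "kwargs": {
  "series": [
    {"dx": 150,"dy": -140,"dz": 0,"turn": 0,"jaw": 0.4},
    {"dx": 150,"dy": -140,"dz": 0,"turn": 0,"jaw": 0.4},
    {"dx": 150,"dy": -140,"dz": 0,"turn": 0,"jaw": 0.4},
    {"dx": 150,"dy": -140,"dz": 0,"turn": 0,"jaw": 0.4},
    {"dx": 150,"dy": -140,"dz": 0,"turn": 0,"jaw": 0.4}
  ]
}}

```text
time: 1.43
tool_pos: [0.4545, -0.3243, 0.2504]
tool_rot: [0.0, 1.0, 0.0, 0.0]
contact_force: [0.4, -0.7, 0.1]
gripper_width: 0.602
grasp_force: 0.0
```

Request:
{"fn": "apply_moves", "kwargs": {
  "series": [
    {"dx": 145,"dy": -135,"dz": 40,"turn": 0,"jaw": 0.4},
    {"dx": 145,"dy": -135,"dz": 40,"turn": 0,"jaw": 0.4},
    {"dx": 145,"dy": -135,"dz": 40,"turn": 0,"jaw": 0.4},
    {"dx": 145,"dy": -135,"dz": 40,"turn": 0,"jaw": 0.4},
    {"dx": 145,"dy": -135,"dz": 40,"turn": 0,"jaw": 0.4}
  ]
}}

```text
time: 1.85
tool_pos: [0.5996, -0.1889, 0.2095]
tool_rot: [-0.0, 1.0, 0.0, 0.0]
contact_force: [0.5, -1.1, 0.7]
gripper_width: 0.601
grasp_force: 0.0
```

```bash
python3 - <<'E'
from h import *
np.set_printoptions(precision=4,suppress=True)
s=state();print(s["time"],s["tool_pos"],s["tool_rot"],s["gripper_width"],s["joint_pos"])
f=grab_frame("wrist");save(f,"w0.png");M=np.array(f["camera_from_world"]);print("cam",-M[:3,:3].T@M[:3,3]);print(M[:3,:3])
print("axis,knob,beaker,jar,dish px",proj(f,[.561,-.085,.044]),proj(f,[.6135,-.1745,.104]),proj(f,[.5137,-.003,.119]),proj(f,[.6269,-.0458,.109]),proj(f,[.4837,-.1221,.098]))
E
```

```text
1.85 [ 0.5996 -0.1889  0.2095] [-0.0001  1.      0.0004  0.0002] 0.6005679888069088 [-0.4236  0.0883  1.6438  0.0003  1.4093  1.1463]
cam [ 0.6715 -0.1894  0.3331]
[[ 0.001  -1.      0.0006]
 [-0.9591 -0.0008  0.2831]
 [-0.2831 -0.0009 -0.9591]]
axis,knob,beaker,jar,dish px [225.2779 220.3696] [303.013  187.3202] [110.1867 300.6799] [142.6483 172.5779] [252.5425 313.3464]
```

View pics/w0.png

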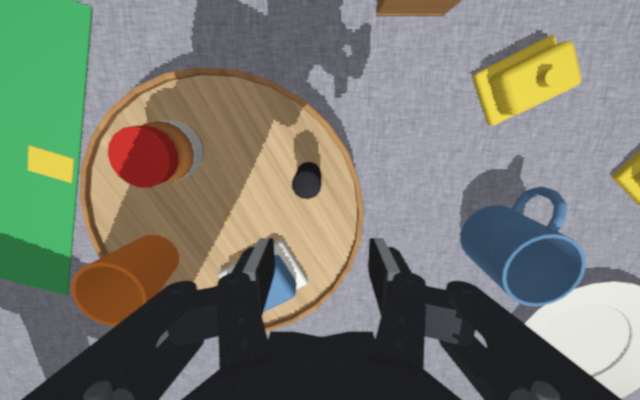

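The wrist view shows the knob top at about (307,181), the jar at (143,156), the beaker rim at (108,295), and the tray in full apart from the finger area. That is within 6 px of my predictions, so I'm refining the axis and knob.

```bash
python3 - <<'E'
from h import *
from scipy.optimize import least_squares
np.set_printoptions(precision=4,suppress=True)
f=grab_frame("wrist")
k=mask(f,(0,0,0),(180,255,60),(285,158,330,205));n,l,st,ce=cv2.connectedComponentsWithStats(k);i=1+st[1:,4].argmax();print(st[i],ce[i])
for z in(.08,.085):print("knob mid",z,ray(f,*ce[i],z)[:2])
o=spotter.outline_of(f,"susan")[0];c=max(cv2.findContours(o["region"].astype(np.uint8),0,1)[0],key=cv2.contourArea)[:,0]
c=c[(c[:,1]<235)];P=np.array([ray(f,u,v,.052)[:2] for u,v in c])
r=least_squares(lambda q:np.hypot(*(P-q).T)-.15,[.561,-.085],loss="soft_l1",f_scale=.002);print("axis",r.x,np.sqrt(2*r.cost/len(P)))
C=r.x;d=ray(f,*ce[i],.082)[:2]-C;print("knob r,phi",np.hypot(*d),np.arctan2(d[1],d[0]))
m=mask(f,(3,150,60),(18,255,255),(60,220,190,335));e=cv2.fitEllipse(cv2.findContours(mask(f,(0,200,90),(4,255,255),(100,110,190,200)),0,1)[0][0]) if 0 else None
for n_,z in(("jar",.109),("beaker",.119)):
  q=spotter.outline_of(f,n_)[0];print(n_,q["conf"],q["extent"])
E
```

```text
[299 165  27  35 608] [311.602  179.9342]
knob mid 0.08 [ 0.6173 -0.1763]
knob mid 0.085 [ 0.6185 -0.1765]
axis [ 0.5624 -0.086 ] 0.001120171714831884
knob r,phi 0.10595145942659207 -1.0204773365226705
jar 0.91 [114.5, 119.2, 207.8, 192.1]
beaker 0.94 [77.1, 237.5, 186.5, 330.4]
```

Request:
{"fn": "apply_moves", "kwargs": {
  "series": [
    {"dx": 17,"dy": -13,"dz": 40,"turn": 0,"jaw": 0.4},
    {"dx": 17,"dy": -13,"dz": 75,"turn": 0,"jaw": 0.4},
    {"dx": 17,"dy": -13,"dz": 105,"turn": 0,"jaw": 0.4},
    {"dx": 17,"dy": -13,"dz": 124,"turn": 0,"jaw": 0.4},
    {"dx": 17,"dy": -13,"dz": 124,"turn": 0,"jaw": 0.4}
  ]
}}

```text
time: 2.52
tool_pos: [0.6109, -0.1782, 0.0806]
tool_rot: [-0.002, 1.0, -0.001, -0.004]
contact_force: [-1.3, 0.0, -0.5]
gripper_width: 0.595
grasp_force: 0.0
```

Request:
{"fn": "apply_moves", "kwargs": {
  "series": [
    {"dx": 0,"dy": 0,"dz": 0,"turn": 0,"jaw": 1},
    {"dx": 0,"dy": 0,"dz": 0,"turn": 0,"jaw": 1},
    {"dx": 0,"dy": 0,"dz": 0,"turn": 0,"jaw": 1},
    {"dx": 0,"dy": 0,"dz": 0,"turn": 0,"jaw": 1}
  ]
}}

```text
time: 2.85
tool_pos: [0.6157, -0.178, 0.0884]
tool_rot: [-0.0, 1.0, -0.0, 0.001]
contact_force: [-1.8, 4.2, 1.2]
gripper_width: 0.291
grasp_force: 59.4
```

```bash
python3 - <<'E'
from h import *
np.set_printoptions(precision=4,suppress=True)
s=state();print(s["time"],s["tool_pos"],s["tool_rot"],s["gripper_width"],s["grasp_force"],s["contact_force"])
f=grab_frame("wrist");save(f,"w1.png")
E
```

```text
2.85 [ 0.6157 -0.178   0.0884] [-0.0004  1.     -0.0004  0.001 ] 0.2911967117426058 59.376397132873535 [-1.7517  4.1783  1.1751]
```

View pics/w1.png

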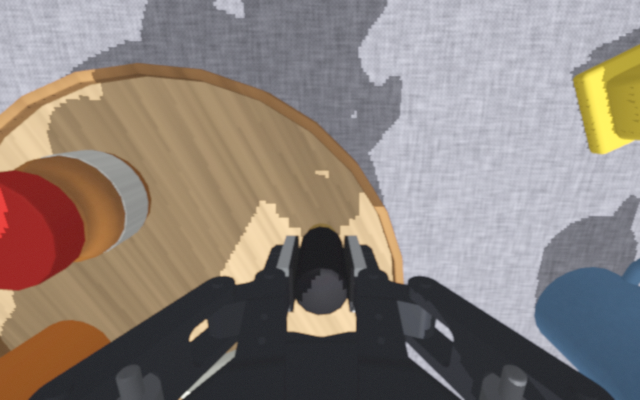

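The picture shows the knob at (322,285) held centrally between the pads, which is a good grip. Next I'm writing an angle estimator, checking it on the stored wrist picture, and planning the spin-up.

```bash
cat >> h.py <<'E'
C=np.array([.562,-.086])
def phi_est(f,prior=None,say=True):
    """knob angle from jar lid (red), beaker (orange), dish cover (blue)"""
    out=[]
    for n,lo,hi,z,r,off in (("jar",(0,200,70),(4,255,255),.105,.085,np.pi/2),("jar",(175,150,70),(180,255,255),.105,.085,np.pi/2),
            ("beaker",(5,190,50),(16,255,255),.082,.095,np.pi),("dish",(100,90,80),(112,200,255),.088,.08,-np.pi/2)):
        c,l,st,ce=cv2.connectedComponentsWithStats(mask(f,lo,hi))
        for i in range(1,c):
            x,y,w,h,a=st[i]
            if a<150: continue
            d=ray(f,*ce[i],z)[:2]-C;R=np.hypot(*d);p=(np.arctan2(d[1],d[0])-off+np.pi)%(2*np.pi)-np.pi
            if abs(R-r)<.03: out.append(p);say and print(n,a,(x,y,w,h),"R %.3f phi %.3f"%(R,p),"EDGE" if x<=0 or y<=0 or x+w>=640 or y+h>=400 else "")
    return out
def arc(cx,cy,cz,pts,jaw):
    """rows of shifts (mm) from commanded (cx,cy,cz) with yaw 0"""
    for i in range(0,len(pts),5):
        rows=[]
        for q,j in zip(pts[i:i+5],jaw[i:i+5]):
            rows.append('{"dx": %d, "dy": %d, "dz": %d, "turn": 0, "jaw": %g}'%(round((q[0]-cx)*1e3),round(-(q[1]-cy)*1e3),round(-(q[2]-cz)*1e3),j));last=rows[-1]
        import json
        L=json.loads(last);cx+=L["dx"]/1e3;cy-=L["dy"]/1e3;cz-=L["dz"]/1e3
        print("["+", ".join(rows)+"]")
    print("cmd end",round(cx,4),round(cy,4),round(cz,4))
E
python3 - <<'E'
from h import *
s=state();print(s["time"],s["tool_pos"],s["contact_force"])
K=np.array(grab_frame("wrist")["mtx"]);R=np.array([[.001,-1,.0006],[-.9591,-.0008,.2831],[-.2831,-.0009,-.9591]]);M=np.eye(4);M[:3,:3]=R;M[:3,3]=-R@[.6715,-.1894,.3331]
f=dict(pixels=cv2.imread("pics/w0.png")[:,:,::-1].copy(),mtx=K,camera_from_world=M);phi_est(f)
w=np.r_[np.linspace(0,1.3,18),np.full(17,1.3)];w[0]=.04
ph=-1.025+np.cumsum(w)/12
z=np.r_[np.full(27,.0855),.0855+.12*np.linspace(0,1,9)[1:]**1]
jaw=[1]*22+[.2]*13
arc(.6166,-.1759,.0855,[(C[0]+.105*np.cos(p),C[1]+.105*np.sin(p),zz) for p,zz in zip(ph,z)],jaw);print(ph[21],ph[-1])
E
```

```text
2.9 [ 0.61577899 -0.17795803  0.08838736] [-2.96397872  4.63806357  2.69301325]
jar 752 (np.int32(121), np.int32(128), np.int32(57), np.int32(58)) R 0.082 phi -1.095 
beaker 5747 (np.int32(73), np.int32(236), np.int32(105), np.int32(89)) R 0.108 phi -1.091 
dish 909 (np.int32(263), np.int32(256), np.int32(32), np.int32(55)) R 0.082 phi -0.707 
[{"dx": 0, "dy": 0, "dz": 0, "turn": 0, "jaw": 1}, {"dx": 1, "dy": -1, "dz": 0, "turn": 0, "jaw": 1}, {"dx": 2, "dy": -1, "dz": 0, "turn": 0, "jaw": 1}, {"dx": 4, "dy": -2, "dz": 0, "turn": 0, "jaw": 1}, {"dx": 6, "dy": -4, "dz": 0, "turn": 0, "jaw": 1}]
[{"dx": 3, "dy": -2, "dz": 0, "turn": 0, "jaw": 1}, {"dx": 6, "dy": -4, "dz": 0, "turn": 0, "jaw": 1}, {"dx": 9, "dy": -7, "dz": 0, "turn": 0, "jaw": 1}, {"dx": 13, "dy": -11, "dz": 0, "turn": 0, "jaw": 1}, {"dx": 17, "dy": -15, "dz": 0, "turn": 0, "jaw": 1}]
[{"dx": 5, "dy": -6, "dz": 0, "turn": 0, "jaw": 1}, {"dx": 9, "dy": -12, "dz": 0, "turn": 0, "jaw": 1}, {"dx": 13, "dy": -18, "dz": 0, "turn": 0, "jaw": 1}, {"dx": 17, "dy": -26, "dz": 0, "turn": 0, "jaw": 1}, {"dx": 21, "dy": -35, "dz": 0
[... 497 characters left out ...]
0.2}, {"dx": -24, "dy": -50, "dz": 0, "turn": 0, "jaw": 0.2}]
[{"dx": -8, "dy": -9, "dz": 0, "turn": 0, "jaw": 0.2}, {"dx": -17, "dy": -16, "dz": 0, "turn": 0, "jaw": 0.2}, {"dx": -26, "dy": -22, "dz": -15, "turn": 0, "jaw": 0.2}, {"dx": -36, "dy": -28, "dz": -30, "turn": 0, "jaw": 0.2}, {"dx": -47, "dy": -32, "dz": -45, "turn": 0, "jaw": 0.2}]
[{"dx": -11, "dy": -3, "dz": -15, "turn": 0, "jaw": 0.2}, {"dx": -22, "dy": -4, "dz": -30, "turn": 0, "jaw": 0.2}, {"dx": -33, "dy": -5, "dz": -45, "turn": 0, "jaw": 0.2}, {"dx": -45, "dy": -4, "dz": -60, "turn": 0, "jaw": 0.2}, {"dx": -56, "dy": -2, "dz": -75, "turn": 0, "jaw": 0.2}]
cmd end 0.5386 0.0161 0.2055
0.38666666666666716 1.7950000000000008
```

Request:
{"fn": "apply_moves", "kwargs": {
  "series": [
    {"dx": 0,"dy": 0,"dz": 0,"turn": 0,"jaw": 1},
    {"dx": 1,"dy": -1,"dz": 0,"turn": 0,"jaw": 1},
    {"dx": 2,"dy": -1,"dz": 0,"turn": 0,"jaw": 1},
    {"dx": 4,"dy": -2,"dz": 0,"turn": 0,"jaw": 1},
    {"dx": 6,"dy": -4,"dz": 0,"turn": 0,"jaw": 1}
  ]
}}

```text
time: 3.37
tool_pos: [0.6223, -0.1743, 0.0884]
tool_rot: [0.0, 1.0, -0.0, 0.001]
contact_force: [-1.5, 2.4, 4.6]
gripper_width: 0.286
grasp_force: 59.8
```

Request:
{"fn": "apply_moves", "kwargs": {
  "series": [
    {"dx": 3,"dy": -2,"dz": 0,"turn": 0,"jaw": 1},
    {"dx": 6,"dy": -4,"dz": 0,"turn": 0,"jaw": 1},
    {"dx": 9,"dy": -7,"dz": 0,"turn": 0,"jaw": 1},
    {"dx": 13,"dy": -11,"dz": 0,"turn": 0,"jaw": 1},
    {"dx": 17,"dy": -15,"dz": 0,"turn": 0,"jaw": 1}
  ]
}}

```text
time: 3.78
tool_pos: [0.6404, -0.1604, 0.0884]
tool_rot: [0.002, 1.0, -0.0, 0.003]
contact_force: [1.4, -0.9, 5.2]
gripper_width: 0.288
grasp_force: 59.9
```

Request:
{"fn": "apply_moves", "kwargs": {
  "series": [
    {"dx": 5,"dy": -6,"dz": 0,"turn": 0,"jaw": 1},
    {"dx": 9,"dy": -12,"dz": 0,"turn": 0,"jaw": 1},
    {"dx": 13,"dy": -18,"dz": 0,"turn": 0,"jaw": 1},
    {"dx": 17,"dy": -26,"dz": 0,"turn": 0,"jaw": 1},
    {"dx": 21,"dy": -35,"dz": 0,"turn": 0,"jaw": 1}
  ]
}}

```text
time: 4.2
tool_pos: [0.6639, -0.1264, 0.0884]
tool_rot: [0.003, 1.0, -0.0, 0.006]
contact_force: [11.6, -5.4, -1.2]
gripper_width: 0.292
grasp_force: 59.4
```

Request:
{"fn": "apply_moves", "kwargs": {
  "series": [
    {"dx": 4,"dy": -9,"dz": 0,"turn": 0,"jaw": 1},
    {"dx": 7,"dy": -20,"dz": 0,"turn": 0,"jaw": 1},
    {"dx": 9,"dy": -31,"dz": 0,"turn": 0,"jaw": 1},
    {"dx": 9,"dy": -42,"dz": 0,"turn": 0,"jaw": 1},
    {"dx": 8,"dy": -54,"dz": 0,"turn": 0,"jaw": 1}
  ]
}}

```text
time: 4.62
tool_pos: [0.6719, -0.0699, 0.0884]
tool_rot: [0.001, 1.0, -0.0, 0.006]
contact_force: [9.8, 1.4, 1.6]
gripper_width: 0.291
grasp_force: 59.5
```

Request:
{"fn": "apply_moves", "kwargs": {
  "series": [
    {"dx": -2,"dy": -11,"dz": 0,"turn": 0,"jaw": 1},
    {"dx": -5,"dy": -21,"dz": 0,"turn": 0,"jaw": 1},
    {"dx": -9,"dy": -32,"dz": 0,"turn": 0,"jaw": 0.2},
    {"dx": -15,"dy": -41,"dz": 0,"turn": 0,"jaw": 0.2},
    {"dx": -22,"dy": -50,"dz": 0,"turn": 0,"jaw": 0.2}
  ]
}}

```text
time: 5.03
tool_pos: [0.6441, -0.0194, 0.085]
tool_rot: [0.0, 1.0, 0.0, -0.001]
contact_force: [-2.3, 0.0, -0.7]
gripper_width: 0.706
grasp_force: 0.0
```

Request:
{"fn": "apply_moves", "kwargs": {
  "series": [
    {"dx": -8,"dy": -9,"dz": 0,"turn": 0,"jaw": 0.2},
    {"dx": -17,"dy": -16,"dz": 0,"turn": 0,"jaw": 0.2},
    {"dx": -26,"dy": -22,"dz": -15,"turn": 0,"jaw": 0.2},
    {"dx": -36,"dy": -28,"dz": -30,"turn": 0,"jaw": 0.2},
    {"dx": -47,"dy": -32,"dz": -45,"turn": 0,"jaw": 0.2}
  ]
}}

```text
time: 5.45
tool_pos: [0.5965, 0.0125, 0.1307]
tool_rot: [-0.0, 1.0, -0.0, -0.001]
contact_force: [1.3, 0.8, 0.4]
gripper_width: 0.801
grasp_force: 0.0
```

Request:
{"fn": "apply_moves", "kwargs": {
  "series": [
    {"dx": -11,"dy": -3,"dz": -15,"turn": 0,"jaw": 0.2},
    {"dx": -22,"dy": -4,"dz": -30,"turn": 0,"jaw": 0.2},
    {"dx": -33,"dy": -5,"dz": -45,"turn": 0,"jaw": 0.2},
    {"dx": -45,"dy": -4,"dz": -60,"turn": 0,"jaw": 0.2},
    {"dx": -56,"dy": -2,"dz": -75,"turn": 0,"jaw": 0.2}
  ]
}}

```text
time: 5.87
tool_pos: [0.5405, 0.0142, 0.2062]
tool_rot: [0.0, 1.0, -0.0, -0.0]
contact_force: [0.7, 0.3, -0.4]
gripper_width: 0.799
grasp_force: 0.0
```

```bash
python3 - <<'E'
from h import *
s=state();print(s["time"],s["tool_pos"],s["contact_force"])
f=grab_frame("wrist");save(f,"w2.png");phi_est(f)
M=np.array(f["camera_from_world"]);print("cam",-M[:3,:3].T@M[:3,3])
t=grab_frame("scene");save(t,"s2.png");print(state()["time"])
E
```

```text
5.8667 [0.54047019 0.01418993 0.20615273] [ 0.72168195  0.31117836 -0.43367389]
beaker 2697 (np.int32(487), np.int32(135), np.int32(87), np.int32(71)) R 0.076 phi 1.712 
dish 4414 (np.int32(392), np.int32(44), np.int32(92), np.int32(60)) R 0.082 phi 1.679 
cam [0.61247961 0.01362278 0.32962429]
5.9667
```

View pics/w2.png

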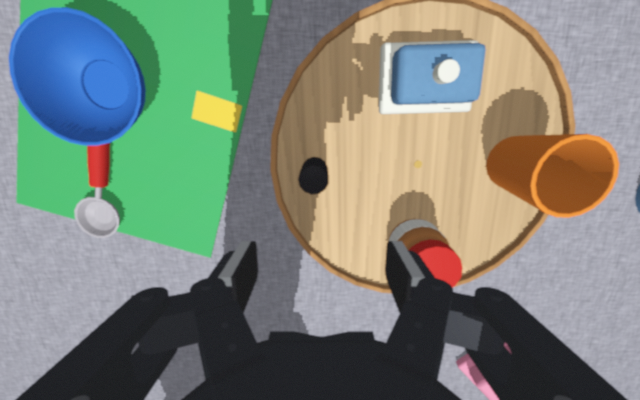

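The view shows the tray turning freely. The axis dot is at (418,163), the knob at (314,175), the beaker rim centre at (575,175) and the dish cover at (438,73). Nothing has been displaced.

```bash
python3 - <<'E'
from h import *
np.set_printoptions(precision=4,suppress=True)
f=grab_frame("wrist");s=state();print(s["time"],s["tool_pos"])
M=np.array(f["camera_from_world"]).copy();R=M[:3,:3];M[:3,3]=-R@[0.61247961,0.01362278,0.32962429]
g=dict(pixels=cv2.imread("pics/w2.png")[:,:,::-1].copy(),mtx=f["mtx"],camera_from_world=M)
hsv=cv2.cvtColor(g["pixels"],cv2.COLOR_RGB2HSV)
sub=hsv[155:172,408:428].astype(int);sc=sub[:,:,1];v,u=np.unravel_index(sc.argmax(),sc.shape);print("dot px",u+408,v+155)
m=mask(g,(18,170,100),(32,255,255),(405,150,430,175));vv,uu=np.nonzero(m);print(len(uu),uu.mean() if len(uu) else 0,vv.mean() if len(uu) else 0)
X=ray(g,417.5,163,.044)[:2];print("axis",X)
for n,p,z in(("knobtop",(314,179),.104),("rim",(575,175),.119),("dishknob",(447,71),.098),("patch",(216,111),.003)):
    d=ray(g,*p,z)[:2];e=d-X;print(n,d,np.hypot(*e),np.arctan2(e[1],e[0]))
import h
phi_est(f);h.C[:]=X;print("with new C");phi_est(g);phi_est(f)
E
```

```text
6.0167 [0.542  0.0139 0.2072]
dot px 418 162
0 0 0
axis [ 0.567 -0.085]
knobtop [0.5635 0.019 ] 0.10405072263721195 1.604442985118134
rim [ 0.5697 -0.1797] 0.09480078582920082 -1.542277891248322
dishknob [ 0.6455 -0.082 ] 0.07854763506952385 0.03756383688763906
patch [0.6183 0.1292] 0.22021809034668244 1.335371180469341
beaker 2598 (np.int32(486), np.int32(124), np.int32(85), np.int32(72)) R 0.077 phi 1.838 
dish 4177 (np.int32(380), np.int32(45), np.int32(88), np.int32(66)) R 0.083 phi 1.773 
with new C
beaker 2697 (np.int32(487), np.int32(135), np.int32(87), np.int32(71)) R 0.077 phi 1.664 
dish 4414 (np.int32(392), np.int32(44), np.int32(92), np.int32(60)) R 0.079 phi 1.667 
beaker 2598 (np.int32(486), np.int32(124), np.int32(85), np.int32(72)) R 0.077 phi 1.772 
dish 4177 (np.int32(380), np.int32(45), np.int32(88), np.int32(66)) R 0.078 phi 1.772
```

```bash
sed -i 's/^C=np.array.*/C=np.array([.567,-.085])/' h.py; cat >> h.py <<'E'
a_=np.linspace(0,2*np.pi,40)
MOD={"knob":(0,.105,[(.013,.054),(.013,.104)],(0,0,0),(180,255,45)),"beaker":(np.pi,.095,[(.025,.046),(.033,.119)],(4,170,40),(17,255,255)),
     "lid":(np.pi/2,.085,[(.028,.096),(.028,.109)],(0,200,90),(3,255,255))}
def hull(f,n,p):
    off,r,rings,_,_=MOD[n];c=C+r*np.array([np.cos(p+off),np.sin(p+off)])
    P=np.array([proj(f,(c[0]+R*np.cos(a),c[1]+R*np.sin(a),z)) for R,z in rings for a in a_],np.float32)
    H=cv2.convexHull(P);m=cv2.moments(H);return np.array([m["m10"],m["m01"]])/m["m00"],m["m00"]
def fit(f):
    out={}
    G=np.arange(-np.pi,np.pi,.02);sc=lambda n,x,p:np.linalg.norm(hull(f,n,p)[0]-x)
    from scipy.optimize import minimize_scalar
    for n in MOD:
        hs=[hull(f,n,p) for p in G]
        c,l,st,ce=cv2.connectedComponentsWithStats(mask(f,*MOD[n][3:]))
        best=None
        for i in range(1,c):
            x,y,w,h,a=st[i]
            if a<100 or x<=0 or y<=0 or x+w>=640 or y+h>=400: continue
            e=[np.linalg.norm(q[0]-ce[i])+300*abs(np.log(a/q[1]))*(abs(np.log(a/q[1]))>.35) for q in hs];j=int(np.argmin(e))
            if best is None or e[j]<best[0]:
                r=minimize_scalar(lambda p:sc(n,ce[i],p),bounds=(G[j]-.05,G[j]+.05),method="bounded");best=(e[j],r.x,r.fun,a/hull(f,n,r.x)[1])
        if best and best[0]<25: out[n]=best[1];print(n,"phi %.3f resid %.1fpx area ratio %.2f"%best[1:])
    return out
def look():
    s=state();t=s["time"];f=grab_frame("wrist");print("t %.3f tcp"%t,np.round(s["tool_pos"],4));o=fit(f);open("log.txt","a").write("%.4f %s\n"%(t,o));return t,o,f
E
python3 - <<'E'
from h import *
t,o,f=look()
M=np.array(f["camera_from_world"]).copy();R=M[:3,:3];M[:3,3]=-R@[0.61247961,0.01362278,0.32962429]
g=dict(pixels=cv2.imread("pics/w2.png")[:,:,::-1].copy(),mtx=f["mtx"],camera_from_world=M);print("old 5.867");fit(g)
save(f,"w3.png")
E
```

```text
t 6.017 tcp [0.542  0.0139 0.2072]
knob phi 1.778 resid 1.2px area ratio 0.73
beaker phi 1.731 resid 2.7px area ratio 0.96
old 5.867
knob phi 1.611 resid 0.2px area ratio 0.78
beaker phi 1.576 resid 2.3px area ratio 0.96
```

```bash
cat >> h.py <<'E'
def coast(ph,w,dt,k=.0008/.019,b=.001/.019):
    # phi after dt seconds of coasting; also omega
    e=np.exp(-k*dt);return ph+(w+b/k)*(1-e)/k-b/k*dt,(w+b/k)*e-b/k
def bpos(t,t0,ph,w,r=.095,off=np.pi,lead=.04):
    p=coast(ph,w,t+lead-t0)[0]+off;return C+r*np.array([np.cos(p),np.sin(p)])
E
python3 - <<'E'
from h import *
from scipy.interpolate import CubicHermiteSpline as S
t0,ph,w=6.017,1.765,1.08;tn=6.067;T=10/12;P=lambda t:bpos(t,t0,ph,w)
te=tn+T;v=(P(te+.01)-P(te-.01))/.02
s=S([0,T],[[.5436,.0161],P(te)],[[0,0],v])
pts=[(*s(i/12),.2055-.0115*min(i,10)/10) for i in range(1,11)]+[(*P(tn+i/12),.194) for i in range(11,16)]
arc(.5436,.0161,.2055,pts,[.2]*15);print(coast(ph,w,te-t0))
E
```

```text
[{"dx": 3, "dy": 5, "dz": 1, "turn": 0, "jaw": 0.2}, {"dx": 10, "dy": 17, "dz": 2, "turn": 0, "jaw": 0.2}, {"dx": 22, "dy": 35, "dz": 3, "turn": 0, "jaw": 0.2}, {"dx": 36, "dy": 56, "dz": 5, "turn": 0, "jaw": 0.2}, {"dx": 51, "dy": 79, "dz": 6, "turn": 0, "jaw": 0.2}]
[{"dx": 16, "dy": 22, "dz": 1, "turn": 0, "jaw": 0.2}, {"dx": 31, "dy": 41, "dz": 2, "turn": 0, "jaw": 0.2}, {"dx": 44, "dy": 56, "dz": 3, "turn": 0, "jaw": 0.2}, {"dx": 53, "dy": 63, "dz": 4, "turn": 0, "jaw": 0.2}, {"dx": 59, "dy": 61, "dz": 6, "turn": 0, "jaw": 0.2}]
[{"dx": 3, "dy": -7, "dz": -1, "turn": 0, "jaw": 0.2}, {"dx": 5, "dy": -15, "dz": -1, "turn": 0, "jaw": 0.2}, {"dx": 7, "dy": -22, "dz": -1, "turn": 0, "jaw": 0.2}, {"dx": 8, "dy": -30, "dz": -1, "turn": 0, "jaw": 0.2}, {"dx": 8, "dy": -37, "dz": -1, "turn": 0, "jaw": 0.2}]
cmd end 0.6616 -0.0869 0.1945
(np.float64(2.6811954585649147), np.float64(0.994932121042881))
```

Request:
{"fn": "apply_moves", "kwargs": {
  "series": [
    {"dx": 3,"dy": 5,"dz": 1,"turn": 0,"jaw": 0.2},
    {"dx": 10,"dy": 17,"dz": 2,"turn": 0,"jaw": 0.2},
    {"dx": 22,"dy": 35,"dz": 3,"turn": 0,"jaw": 0.2},
    {"dx": 36,"dy": 56,"dz": 5,"turn": 0,"jaw": 0.2},
    {"dx": 51,"dy": 79,"dz": 6,"turn": 0,"jaw": 0.2}
  ]
}}

```text
time: 6.48
tool_pos: [0.5936, -0.0665, 0.1982]
tool_rot: [-0.0, 1.0, 0.0, -0.001]
contact_force: [-0.0, -0.6, 0.1]
gripper_width: 0.802
grasp_force: 0.0
```

Request:
{"fn": "apply_moves", "kwargs": {
  "series": [
    {"dx": 16,"dy": 22,"dz": 1,"turn": 0,"jaw": 0.2},
    {"dx": 31,"dy": 41,"dz": 2,"turn": 0,"jaw": 0.2},
    {"dx": 44,"dy": 56,"dz": 3,"turn": 0,"jaw": 0.2},
    {"dx": 53,"dy": 63,"dz": 4,"turn": 0,"jaw": 0.2},
    {"dx": 59,"dy": 61,"dz": 6,"turn": 0,"jaw": 0.2}
  ]
}}

```text
time: 6.9
tool_pos: [0.6529, -0.1286, 0.1925]
tool_rot: [0.0, 1.0, -0.001, -0.001]
contact_force: [0.2, 0.3, -0.4]
gripper_width: 0.803
grasp_force: 0.0
```

```bash
python3 - <<'E'
from h import *
t,o,f=look();print("pred",(coast(1.765,1.08,t-6.017)));save(f,"w4.png")
E
```

```text
t 6.900 tcp [ 0.6529 -0.1286  0.1925]
beaker phi 2.666 resid 1.3px area ratio 0.89
pred (np.float64(2.6808638092732426), np.float64(0.994963629083232))
```

View pics/w4.png

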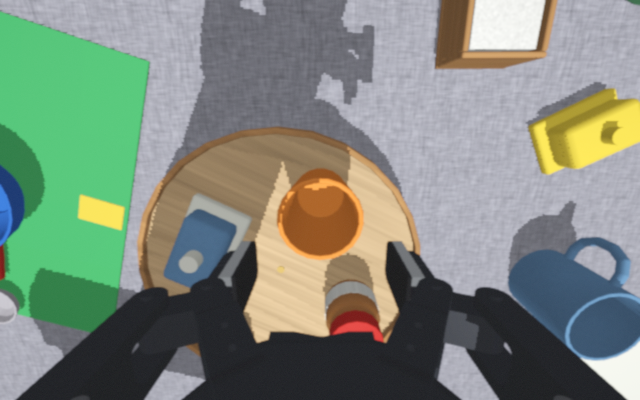

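The view shows the beaker rim centred between the fingers at (320,215), and the model prediction holds to 0.015 rad. I'm following the beaker now.

```bash
python3 - <<'E'
from h import *
P=lambda t:bpos(t,6.017,1.765,1.08,lead=.025);tn=6.95
arc(.6536,-.1239,.1935,[(*P(tn+i/12),.1935) for i in range(1,26)],[.2]*25)
for t in (8.6,9.03,11.6,12,13,14,15):print(t,coast(1.765,1.08,t-6.017))
E
```

```text
[{"dx": 4, "dy": -10, "dz": 0, "turn": 0, "jaw": 0.2}, {"dx": 6, "dy": -18, "dz": 0, "turn": 0, "jaw": 0.2}, {"dx": 7, "dy": -25, "dz": 0, "turn": 0, "jaw": 0.2}, {"dx": 8, "dy": -33, "dz": 0, "turn": 0, "jaw": 0.2}, {"dx": 8, "dy": -41, "dz": 0, "turn": 0, "jaw": 0.2}]
[{"dx": 0, "dy": -7, "dz": 0, "turn": 0, "jaw": 0.2}, {"dx": -1, "dy": -14, "dz": 0, "turn": 0, "jaw": 0.2}, {"dx": -3, "dy": -22, "dz": 0, "turn": 0, "jaw": 0.2}, {"dx": -5, "dy": -29, "dz": 0, "turn": 0, "jaw": 0.2}, {"dx": -7, "dy": -35, "dz": 0, "turn": 0, "jaw": 0.2}]
[{"dx": -3, "dy": -7, "dz": 0, "turn": 0, "jaw": 0.2}, {"dx": -7, "dy": -13, "dz": 0, "turn": 0, "jaw": 0.2}, {"dx": -11, "dy": -19, "dz": 0, "turn": 0, "jaw": 0.2}, {"dx": -15, "dy": -24, "dz": 0, "turn": 0, "jaw": 0.2}, {"dx": -20, "dy": -29, "dz": 0, "turn": 0, "jaw": 0.2}]
[{"dx": -5, "dy": -5, "dz": 0, "turn": 0, "jaw": 0.2}, {"dx": -10, "dy": -10, "dz": 0, "turn": 0, "jaw": 0.2}, {"dx": -16, "dy": -13, "dz": 0, "turn": 0, "jaw": 0.2}, {"dx": -21, "dy": -17, "dz": 0, "turn": 0, "jaw": 0.2}, {"dx": -27, "dy": -20, "dz": 0, "turn": 0, "jaw": 0.2}]
[{"dx": -6, "dy": -2, "dz": 0, "turn": 0, "jaw": 0.2}, {"dx": -12, "dy": -5, "dz": 0, "turn": 0, "jaw": 0.2}, {"dx": -19, "dy": -6, "dz": 0, "turn": 0, "jaw": 0.2}, {"dx": -25, "dy": -8, "dz": 0, "turn": 0, "jaw": 0.2}, {"dx": -31, "dy": -8, "dz": 0, "turn": 0, "jaw": 0.2}]
cmd end 0.5766 0.0091 0.1935
8.6 (np.float64(4.238915121485838), np.float64(0.8398877843584911))
9.03 (np.float64(4.591980580573929), np.float64(0.8023902913442558))
11.6 (np.float64(6.378759042549656), np.float64(0.5918943561031724))
12 (np.float64(6.6093471941224085), np.float64(0.5611327497211618))
13 (np.float64(7.1328803927301685), np.float64(0.48645766767451937))
14 (np.float64(7.583288781939567), np.float64(0.4148615249709655))
15 (np.float64(7.963587381573053), np.float64(0.3462173734074505))
```

Request:
{"fn": "apply_moves", "kwargs": {
  "series": [
    {"dx": 4,"dy": -10,"dz": 0,"turn": 0,"jaw": 0.2},
    {"dx": 6,"dy": -18,"dz": 0,"turn": 0,"jaw": 0.2},
    {"dx": 7,"dy": -25,"dz": 0,"turn": 0,"jaw": 0.2},
    {"dx": 8,"dy": -33,"dz": 0,"turn": 0,"jaw": 0.2},
    {"dx": 8,"dy": -41,"dz": 0,"turn": 0,"jaw": 0.2}
  ]
}}

```text
time: 7.37
tool_pos: [0.6601, -0.0834, 0.1944]
tool_rot: [-0.0, 1.0, 0.001, 0.0]
contact_force: [0.5, -0.1, 0.2]
gripper_width: 0.8
grasp_force: 0.0
```

Request:
{"fn": "apply_moves", "kwargs": {
  "series": [
    {"dx": 0,"dy": -7,"dz": 0,"turn": 0,"jaw": 0.2},
    {"dx": -1,"dy": -14,"dz": 0,"turn": 0,"jaw": 0.2},
    {"dx": -3,"dy": -22,"dz": 0,"turn": 0,"jaw": 0.2},
    {"dx": -5,"dy": -29,"dz": 0,"turn": 0,"jaw": 0.2},
    {"dx": -7,"dy": -35,"dz": 0,"turn": 0,"jaw": 0.2}
  ]
}}

```text
time: 7.78
tool_pos: [0.6528, -0.0493, 0.194]
tool_rot: [-0.0, 1.0, -0.0, -0.0]
contact_force: [0.1, 0.2, -0.3]
gripper_width: 0.798
grasp_force: 0.0
```

```bash
python3 - <<'E'
from h import *
t,o,f=look();print("pred",(coast(1.765,1.08,t-6.017)));save(f,"w5.png")
P=lambda t:bpos(t,6.017,1.765,1.08,lead=0);print("beaker pred",P(t))
E
```

```text
t 7.783 tcp [ 0.6528 -0.0493  0.194 ]
beaker phi -2.775 resid 1.2px area ratio 0.91
pred (np.float64(3.523293099218416), np.float64(0.9130034484539613))
beaker pred [ 0.65516309 -0.04961259]
```

```bash
python3 - <<'E'
from h import *
P=lambda t:bpos(t,6.017,1.763,1.08,lead=.025);tn=7.833
arc(.6546,-.0479,.1935,[(*P(tn+i/12),.1935) for i in range(1,21)],[.2]*20)
E
```

```text
[{"dx": -5, "dy": -10, "dz": 0, "turn": 0, "jaw": 0.2}, {"dx": -9, "dy": -16, "dz": 0, "turn": 0, "jaw": 0.2}, {"dx": -13, "dy": -22, "dz": 0, "turn": 0, "jaw": 0.2}, {"dx": -18, "dy": -27, "dz": 0, "turn": 0, "jaw": 0.2}, {"dx": -23, "dy": -32, "dz": 0, "turn": 0, "jaw": 0.2}]
[{"dx": -5, "dy": -5, "dz": 0, "turn": 0, "jaw": 0.2}, {"dx": -10, "dy": -9, "dz": 0, "turn": 0, "jaw": 0.2}, {"dx": -16, "dy": -12, "dz": 0, "turn": 0, "jaw": 0.2}, {"dx": -22, "dy": -16, "dz": 0, "turn": 0, "jaw": 0.2}, {"dx": -28, "dy": -18, "dz": 0, "turn": 0, "jaw": 0.2}]
[{"dx": -6, "dy": -3, "dz": 0, "turn": 0, "jaw": 0.2}, {"dx": -12, "dy": -5, "dz": 0, "turn": 0, "jaw": 0.2}, {"dx": -18, "dy": -6, "dz": 0, "turn": 0, "jaw": 0.2}, {"dx": -25, "dy": -7, "dz": 0, "turn": 0, "jaw": 0.2}, {"dx": -31, "dy": -8, "dz": 0, "turn": 0, "jaw": 0.2}]
[{"dx": -6, "dy": 0, "dz": 0, "turn": 0, "jaw": 0.2}, {"dx": -12, "dy": 0, "dz": 0, "turn": 0, "jaw": 0.2}, {"dx": -18, "dy": 1, "dz": 0, "turn": 0, "jaw": 0.2}, {"dx": -25, "dy": 2, "dz": 0, "turn": 0, "jaw": 0.2}, {"dx": -30, "dy": 3, "dz": 0, "turn": 0, "jaw": 0.2}]
cmd end 0.5426 0.0071 0.1935
```

Request:
{"fn": "apply_moves", "kwargs": {
  "series": [
    {"dx": -5,"dy": -10,"dz": 0,"turn": 0,"jaw": 0.2},
    {"dx": -9,"dy": -16,"dz": 0,"turn": 0,"jaw": 0.2},
    {"dx": -13,"dy": -22,"dz": 0,"turn": 0,"jaw": 0.2},
    {"dx": -18,"dy": -27,"dz": 0,"turn": 0,"jaw": 0.2},
    {"dx": -23,"dy": -32,"dz": 0,"turn": 0,"jaw": 0.2}
  ]
}}

```text
time: 8.25
tool_pos: [0.6296, -0.0176, 0.194]
tool_rot: [0.0, 1.0, -0.0, -0.0]
contact_force: [0.6, 0.6, 0.2]
gripper_width: 0.802
grasp_force: 0.0
```

Request:
{"fn": "apply_moves", "kwargs": {
  "series": [
    {"dx": -5,"dy": -5,"dz": 0,"turn": 0,"jaw": 0.2},
    {"dx": -10,"dy": -9,"dz": 0,"turn": 0,"jaw": 0.2},
    {"dx": -16,"dy": -12,"dz": 0,"turn": 0,"jaw": 0.2},
    {"dx": -22,"dy": -16,"dz": 0,"turn": 0,"jaw": 0.2},
    {"dx": -28,"dy": -18,"dz": 0,"turn": 0,"jaw": 0.2}
  ]
}}

```text
time: 8.67
tool_pos: [0.6015, 0.0003, 0.194]
tool_rot: [-0.0, 1.0, -0.0, -0.0]
contact_force: [-0.3, -0.4, -0.1]
gripper_width: 0.797
grasp_force: 0.0
```

Request:
{"fn": "apply_moves", "kwargs": {
  "series": [
    {"dx": -6,"dy": -3,"dz": 0,"turn": 0,"jaw": 0.2},
    {"dx": -12,"dy": -5,"dz": 0,"turn": 0,"jaw": 0.2},
    {"dx": -18,"dy": -6,"dz": 0,"turn": 0,"jaw": 0.2},
    {"dx": -25,"dy": -7,"dz": 0,"turn": 0,"jaw": 0.2},
    {"dx": -31,"dy": -8,"dz": 0,"turn": 0,"jaw": 0.2}
  ]
}}

```text
time: 9.08
tool_pos: [0.5704, 0.0079, 0.194]
tool_rot: [0.0, 1.0, -0.0, -0.0]
contact_force: [0.2, 0.2, 0.3]
gripper_width: 0.801
grasp_force: 0.0
```

Request:
{"fn": "apply_moves", "kwargs": {
  "series": [
    {"dx": -6,"dy": 0,"dz": 0,"turn": 0,"jaw": 0.2},
    {"dx": -12,"dy": 0,"dz": 0,"turn": 0,"jaw": 0.2},
    {"dx": -18,"dy": 1,"dz": 0,"turn": 0,"jaw": 0.2},
    {"dx": -25,"dy": 2,"dz": 0,"turn": 0,"jaw": 0.2},
    {"dx": -30,"dy": 3,"dz": 0,"turn": 0,"jaw": 0.2}
  ]
}}

```text
time: 9.5
tool_pos: [0.5404, 0.0047, 0.194]
tool_rot: [0.0, 1.0, -0.0, -0.0]
contact_force: [-0.3, -0.2, 0.7]
gripper_width: 0.798
grasp_force: 0.0
```

```bash
python3 - <<'E'
from h import *
t,o,f=look();print("pred",(coast(1.763,1.08,t-6.017)),bpos(t,6.017,1.763,1.08,lead=0))
P=lambda t:bpos(t,6.017,1.763,1.08,lead=.025);tn=t+.05
arc(.5426,.0071,.1935,[(*P(tn+i/12),.1935) for i in range(1,31)],[.2]*30)
E
```

```text
t 9.500 tcp [0.5404 0.0047 0.194 ]
beaker phi -1.368 resid 1.3px area ratio 0.94
pred (np.float64(4.957621973677883), np.float64(0.7621738116346157)) [0.54393568 0.00715767]
[{"dx": -9, "dy": 3, "dz": 0, "turn": 0, "jaw": 0.2}, {"dx": -15, "dy": 6, "dz": 0, "turn": 0, "jaw": 0.2}, {"dx": -20, "dy": 8, "dz": 0, "turn": 0, "jaw": 0.2}, {"dx": -25, "dy": 11, "dz": 0, "turn": 0, "jaw": 0.2}, {"dx": -30, "dy": 14, "dz": 0, "turn": 0, "jaw": 0.2}]
[{"dx": -5, "dy": 4, "dz": 0, "turn": 0, "jaw": 0.2}, {"dx": -9, "dy": 7, "dz": 0, "turn": 0, "jaw": 0.2}, {"dx": -13, "dy": 11, "dz": 0, "turn": 0, "jaw": 0.2}, {"dx": -17, "dy": 15, "dz": 0, "turn": 0, "jaw": 0.2}, {"dx": -20, "dy": 19, "dz": 0, "turn": 0, "jaw": 0.2}]
[{"dx": -3, "dy": 5, "dz": 0, "turn": 0, "jaw": 0.2}, {"dx": -6, "dy": 9, "dz": 0, "turn": 0, "jaw": 0.2}, {"dx": -9, "dy": 14, "dz": 0, "turn": 0, "jaw": 0.2}, {"dx": -11, "dy": 18, "dz": 0, "turn": 0, "jaw": 0.2}, {"dx": -14, "dy": 23, "dz": 0, "turn": 0, "jaw": 0.2}]
[{"dx": -1, "dy": 5, "dz": 0, "turn": 0, "jaw": 0.2}, {"dx": -3, "dy": 10, "dz": 0, "turn": 0, "jaw": 0.2}, {"dx": -4, "dy": 15, "dz": 0, "turn": 0, "jaw": 0.2}, {"dx": -5, "dy": 20, "dz": 0, "turn": 0, "jaw": 0.2}, {"dx": -6, "dy": 24, "dz": 0, "turn": 0, "jaw": 0.2}]
[{"dx": 0, "dy": 5, "dz": 0, "turn": 0, "jaw": 0.2}, {"dx": -1, "dy": 10, "dz": 0, "turn": 0, "jaw": 0.2}, {"dx": -1, "dy": 15, "dz": 0, "turn": 0, "jaw": 0.2}, {"dx": 0, "dy": 20, "dz": 0, "turn": 0, "jaw": 0.2}, {"dx": 0, "dy": 24, "dz": 0, "turn": 0, "jaw": 0.2}]
[{"dx": 1, "dy": 5, "dz": 0, "turn": 0, "jaw": 0.2}, {"dx": 2, "dy": 9, "dz": 0, "turn": 0, "jaw": 0.2}, {"dx": 3, "dy": 14, "dz": 0, "turn": 0, "jaw": 0.2}, {"dx": 4, "dy": 18, "dz": 0, "turn": 0, "jaw": 0.2}, {"dx": 6, "dy": 22, "dz": 0, "turn": 0, "jaw": 0.2}]
cmd end 0.4786 -0.1189 0.1935
```

Request:
{"fn": "apply_moves", "kwargs": {
  "series": [
    {"dx": -9,"dy": 3,"dz": 0,"turn": 0,"jaw": 0.2},
    {"dx": -15,"dy": 6,"dz": 0,"turn": 0,"jaw": 0.2},
    {"dx": -20,"dy": 8,"dz": 0,"turn": 0,"jaw": 0.2},
    {"dx": -25,"dy": 11,"dz": 0,"turn": 0,"jaw": 0.2},
    {"dx": -30,"dy": 14,"dz": 0,"turn": 0,"jaw": 0.2}
  ]
}}

```text
time: 9.97
tool_pos: [0.5106, -0.0094, 0.194]
tool_rot: [0.0, 1.0, -0.0, 0.0]
contact_force: [-0.2, 0.7, 0.2]
gripper_width: 0.801
grasp_force: 0.0
```

Request:
{"fn": "apply_moves", "kwargs": {
  "series": [
    {"dx": -5,"dy": 4,"dz": 0,"turn": 0,"jaw": 0.2},
    {"dx": -9,"dy": 7,"dz": 0,"turn": 0,"jaw": 0.2},
    {"dx": -13,"dy": 11,"dz": 0,"turn": 0,"jaw": 0.2},
    {"dx": -17,"dy": 15,"dz": 0,"turn": 0,"jaw": 0.2},
    {"dx": -20,"dy": 19,"dz": 0,"turn": 0,"jaw": 0.2}
  ]
}}

```text
time: 10.38
tool_pos: [0.4907, -0.0285, 0.194]
tool_rot: [0.0, 1.0, -0.0, -0.0]
contact_force: [0.2, -0.4, -0.1]
gripper_width: 0.803
grasp_force: 0.0
```

Request:
{"fn": "apply_moves", "kwargs": {
  "series": [
    {"dx": -3,"dy": 5,"dz": 0,"turn": 0,"jaw": 0.2},
    {"dx": -6,"dy": 9,"dz": 0,"turn": 0,"jaw": 0.2},
    {"dx": -9,"dy": 14,"dz": 0,"turn": 0,"jaw": 0.2},
    {"dx": -11,"dy": 18,"dz": 0,"turn": 0,"jaw": 0.2},
    {"dx": -14,"dy": 23,"dz": 0,"turn": 0,"jaw": 0.2}
  ]
}}

```text
time: 10.8
tool_pos: [0.477, -0.0515, 0.194]
tool_rot: [-0.0, 1.0, -0.0, 0.0]
contact_force: [-0.5, 0.4, 0.2]
gripper_width: 0.802
grasp_force: 0.0
```

```bash
python3 - <<'E'
from h import *
t,o,f=look();print("pred",(coast(1.763,1.08,t-6.017)),bpos(t,6.017,1.763,1.08,lead=0));save(f,"w6.png")
E
```

```text
t 10.800 tcp [ 0.477  -0.0515  0.194 ]
beaker phi -0.493 resid 1.6px area ratio 0.92
pred (np.float64(5.878145444182709), np.float64(0.6549938760344123)) [ 0.47968676 -0.04756474]
```

```bash
python3 - <<'E'
from h import *
P=lambda t:bpos(t,10.8,5.805,.612,lead=.025);tn=10.85
arc(.4786,-.0489,.1935,[(*P(tn+i/12),.1935) for i in range(1,16)],[.2]*15)
E
```

```text
[{"dx": 0, "dy": 1, "dz": 0, "turn": 0, "jaw": 0.2}, {"dx": -1, "dy": 5, "dz": 0, "turn": 0, "jaw": 0.2}, {"dx": -3, "dy": 10, "dz": 0, "turn": 0, "jaw": 0.2}, {"dx": -4, "dy": 14, "dz": 0, "turn": 0, "jaw": 0.2}, {"dx": -5, "dy": 18, "dz": 0, "turn": 0, "jaw": 0.2}]
[{"dx": -1, "dy": 5, "dz": 0, "turn": 0, "jaw": 0.2}, {"dx": -1, "dy": 9, "dz": 0, "turn": 0, "jaw": 0.2}, {"dx": -2, "dy": 14, "dz": 0, "turn": 0, "jaw": 0.2}, {"dx": -2, "dy": 18, "dz": 0, "turn": 0, "jaw": 0.2}, {"dx": -2, "dy": 22, "dz": 0, "turn": 0, "jaw": 0.2}]
[{"dx": 1, "dy": 5, "dz": 0, "turn": 0, "jaw": 0.2}, {"dx": 1, "dy": 9, "dz": 0, "turn": 0, "jaw": 0.2}, {"dx": 2, "dy": 13, "dz": 0, "turn": 0, "jaw": 0.2}, {"dx": 3, "dy": 17, "dz": 0, "turn": 0, "jaw": 0.2}, {"dx": 4, "dy": 21, "dz": 0, "turn": 0, "jaw": 0.2}]
cmd end 0.4756 -0.1099 0.1935
```

Request:
{"fn": "apply_moves", "kwargs": {
  "series": [
    {"dx": 0,"dy": 1,"dz": 0,"turn": 0,"jaw": 0.2},
    {"dx": -1,"dy": 5,"dz": 0,"turn": 0,"jaw": 0.2},
    {"dx": -3,"dy": 10,"dz": 0,"turn": 0,"jaw": 0.2},
    {"dx": -4,"dy": 14,"dz": 0,"turn": 0,"jaw": 0.2},
    {"dx": -5,"dy": 18,"dz": 0,"turn": 0,"jaw": 0.2}
  ]
}}

```text
time: 11.27
tool_pos: [0.472, -0.0695, 0.194]
tool_rot: [0.0, 1.0, -0.0, -0.0]
contact_force: [0.2, -0.3, 1.2]
gripper_width: 0.802
grasp_force: 0.0
```

Request:
{"fn": "apply_moves", "kwargs": {
  "series": [
    {"dx": -1,"dy": 5,"dz": 0,"turn": 0,"jaw": 0.2},
    {"dx": -1,"dy": 9,"dz": 0,"turn": 0,"jaw": 0.2},
    {"dx": -2,"dy": 14,"dz": 0,"turn": 0,"jaw": 0.2},
    {"dx": -2,"dy": 18,"dz": 0,"turn": 0,"jaw": 0.2},
    {"dx": -2,"dy": 22,"dz": 0,"turn": 0,"jaw": 0.2}
  ]
}}

```text
time: 11.68
tool_pos: [0.4701, -0.0916, 0.194]
tool_rot: [-0.0, 1.0, -0.0, 0.0]
contact_force: [0.1, 0.4, -0.4]
gripper_width: 0.794
grasp_force: 0.0
```

Request:
{"fn": "apply_moves", "kwargs": {
  "series": [
    {"dx": 1,"dy": 5,"dz": 0,"turn": 0,"jaw": 0.2},
    {"dx": 1,"dy": 9,"dz": 0,"turn": 0,"jaw": 0.2},
    {"dx": 2,"dy": 13,"dz": 0,"turn": 0,"jaw": 0.2},
    {"dx": 3,"dy": 17,"dz": 0,"turn": 0,"jaw": 0.2},
    {"dx": 4,"dy": 21,"dz": 0,"turn": 0,"jaw": 0.2}
  ]
}}

```text
time: 12.1
tool_pos: [0.4743, -0.1125, 0.194]
tool_rot: [-0.0, 1.0, -0.0, 0.0]
contact_force: [-0.4, 0.2, -0.4]
gripper_width: 0.796
grasp_force: 0.0
```

```bash
python3 - <<'E'
from h import *
t,o,f=look();print("pred",(coast(5.805,.612,t-10.8)),bpos(t,10.8,5.805,.612,lead=0));save(f,"w7.png")
E
```

```text
t 12.100 tcp [ 0.4743 -0.1125  0.194 ]
beaker phi 0.238 resid 2.1px area ratio 0.87
pred (np.float64(6.535544374285228), np.float64(0.5128191842406222)) [ 0.47500902 -0.10872045]
```

View pics/w7.png

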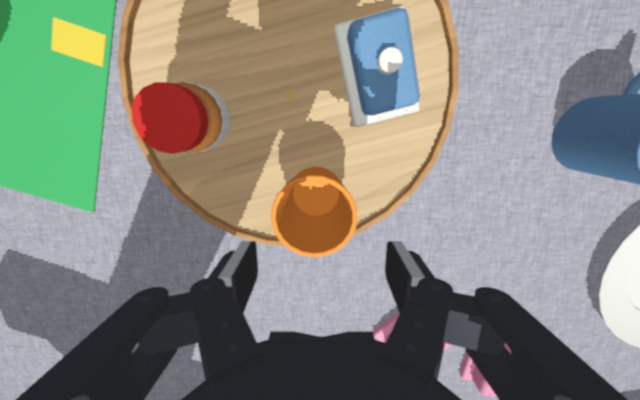

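The beaker rim at (314,213) is still centred under the gripper. Hover time is now 5.2 s and everything on the tray is upright. Next I cross to the knob and match its speed.

```bash
python3 - <<'E'
from h import *
from scipy.interpolate import CubicHermiteSpline as S
tn=12.15;T=1.;P=lambda t:bpos(t,12.1,6.526,.513,r=.105,off=0,lead=.025)
te=tn+T;v=(P(te+.01)-P(te-.01))/.02;s=S([0,T],[[.4756,-.1099],P(te)],[[0,0],v])
arc(.4756,-.1099,.1935,[(*s(i/12),.1935) for i in range(1,13)]+[(*P(tn+i/12),.1935) for i in range(13,16)],[.2]*15)
E
```

```text
[{"dx": 4, "dy": -2, "dz": 0, "turn": 0, "jaw": 0.2}, {"dx": 13, "dy": -6, "dz": 0, "turn": 0, "jaw": 0.2}, {"dx": 28, "dy": -14, "dz": 0, "turn": 0, "jaw": 0.2}, {"dx": 46, "dy": -23, "dz": 0, "turn": 0, "jaw": 0.2}, {"dx": 66, "dy": -33, "dz": 0, "turn": 0, "jaw": 0.2}]
[{"dx": 22, "dy": -11, "dz": 0, "turn": 0, "jaw": 0.2}, {"dx": 43, "dy": -23, "dz": 0, "turn": 0, "jaw": 0.2}, {"dx": 63, "dy": -34, "dz": 0, "turn": 0, "jaw": 0.2}, {"dx": 80, "dy": -44, "dz": 0, "turn": 0, "jaw": 0.2}, {"dx": 93, "dy": -53, "dz": 0, "turn": 0, "jaw": 0.2}]
[{"dx": 8, "dy": -6, "dz": 0, "turn": 0, "jaw": 0.2}, {"dx": 9, "dy": -11, "dz": 0, "turn": 0, "jaw": 0.2}, {"dx": 6, "dy": -13, "dz": 0, "turn": 0, "jaw": 0.2}, {"dx": 4, "dy": -16, "dz": 0, "turn": 0, "jaw": 0.2}, {"dx": 1, "dy": -18, "dz": 0, "turn": 0, "jaw": 0.2}]
cmd end 0.6356 -0.0059 0.1935
```

Request:
{"fn": "apply_moves", "kwargs": {
  "series": [
    {"dx": 4,"dy": -2,"dz": 0,"turn": 0,"jaw": 0.2},
    {"dx": 13,"dy": -6,"dz": 0,"turn": 0,"jaw": 0.2},
    {"dx": 28,"dy": -14,"dz": 0,"turn": 0,"jaw": 0.2},
    {"dx": 46,"dy": -23,"dz": 0,"turn": 0,"jaw": 0.2},
    {"dx": 66,"dy": -33,"dz": 0,"turn": 0,"jaw": 0.2}
  ]
}}

```text
time: 12.57
tool_pos: [0.5412, -0.0782, 0.194]
tool_rot: [-0.0, 1.0, -0.0, 0.0]
contact_force: [0.6, -0.2, 0.0]
gripper_width: 0.797
grasp_force: 0.0
```

Request:
{"fn": "apply_moves", "kwargs": {
  "series": [
    {"dx": 22,"dy": -11,"dz": 0,"turn": 0,"jaw": 0.2},
    {"dx": 43,"dy": -23,"dz": 0,"turn": 0,"jaw": 0.2},
    {"dx": 63,"dy": -34,"dz": 0,"turn": 0,"jaw": 0.2},
    {"dx": 80,"dy": -44,"dz": 0,"turn": 0,"jaw": 0.2},
    {"dx": 93,"dy": -53,"dz": 0,"turn": 0,"jaw": 0.2}
  ]
}}

```text
time: 12.98
tool_pos: [0.635, -0.0244, 0.1936]
tool_rot: [-0.0, 1.0, 0.0, 0.0]
contact_force: [0.2, 0.5, 0.9]
gripper_width: 0.799
grasp_force: 0.0
```

Request:
{"fn": "apply_moves", "kwargs": {
  "series": [
    {"dx": 8,"dy": -6,"dz": 0,"turn": 0,"jaw": 0.2},
    {"dx": 9,"dy": -11,"dz": 0,"turn": 0,"jaw": 0.2},
    {"dx": 6,"dy": -13,"dz": 0,"turn": 0,"jaw": 0.2},
    {"dx": 4,"dy": -16,"dz": 0,"turn": 0,"jaw": 0.2},
    {"dx": 1,"dy": -18,"dz": 0,"turn": 0,"jaw": 0.2}
  ]
}}

```text
time: 13.4
tool_pos: [0.6334, -0.008, 0.1939]
tool_rot: [-0.0, 1.0, -0.0, -0.0]
contact_force: [-0.7, -0.5, -0.6]
gripper_width: 0.798
grasp_force: 0.0
```

```bash
python3 - <<'E'
from h import *
t,o,f=look();print("pred",(coast(6.526,.513,t-12.1)),bpos(t,12.1,6.526,.513,r=.105,off=0,lead=0));save(f,"w8.png")
E
```

```text
t 13.400 tcp [ 0.6334 -0.008   0.1939]
pred (np.float64(7.131303293160506), np.float64(0.41909249291955764)) [ 0.63644657 -0.00624612]
```

View pics/w8.png

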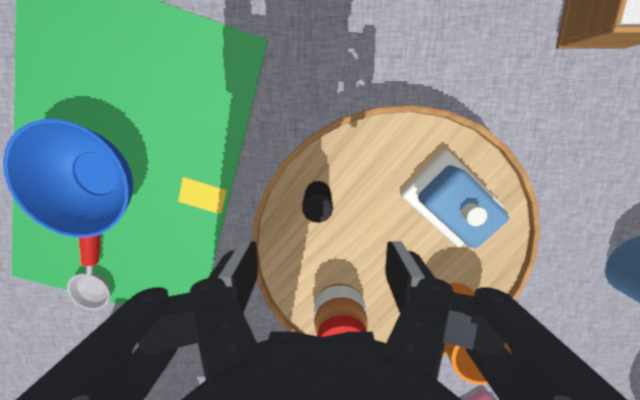

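The knob shows at (317,205) midway between the open fingers at (245,280) and (400,280). The jar is at (342,310), well below the grip line.

```bash
python3 - <<'E'
from h import *
K=None
R=np.array([[.001,-1,.0006],[-.9591,-.0008,.2831],[-.2831,-.0009,-.9591]])
f=grab_frame("wrist");K=f["mtx"];M=np.eye(4);M[:3,:3]=R;M[:3,3]=-R@[.6334+.0719,-.008-.0005,.1939+.1236]
g=dict(pixels=cv2.imread("pics/w8.png")[:,:,::-1].copy(),mtx=K,camera_from_world=M)
for lab,q,t in(("old",g,13.4),("new",f,13.45)):
    m=mask(q,(0,0,0),(180,255,60),(295,170,340,235));n,l,st,ce=cv2.connectedComponentsWithStats(m);i=1+st[1:,4].argmax()
    G=np.arange(.5,1.2,.005);e=[np.linalg.norm(hull(q,"knob",p)[0]-ce[i]) for p in G];j=int(np.argmin(e))
    print(lab,ce[i],st[i],"phi",G[j]+2*np.pi,"res",e[j],"pred",coast(6.526,.513,t-12.1)[0],proj(q,[.6334,-.008,.104]))
print(state()["time"])
ph,w=coast(6.526,.513,1.4);tn=13.5;P=lambda t:bpos(t,13.5,ph,w,r=.105,off=0,lead=.025)
z=np.r_[np.linspace(.1935,.0855,10)[1:],[.0855]*6]
arc(.6356,-.0059,.1935,[(*P(tn+(i+1)/12),z[i]) for i in range(15)],[.2]*10+[1]*5);print(coast(ph,w,1.25))
E
```

```text
old [315.73929009 200.46389229] [303 182  29  40 817] phi 7.153185307179586 res 0.8829246733118459 pred 7.131303293160506 [320.17525441 209.0348706 ]
new [314.69835681 201.88497653] [301 183  29  40 852] phi 7.173185307179587 res 0.4035141474322444 pred 7.152170132447736 [320.38466024 208.28329881]
13.5
[{"dx": -6, "dy": -5, "dz": 12, "turn": 0, "jaw": 0.2}, {"dx": -9, "dy": -7, "dz": 24, "turn": 0, "jaw": 0.2}, {"dx": -12, "dy": -9, "dz": 36, "turn": 0, "jaw": 0.2}, {"dx": -15, "dy": -11, "dz": 48, "turn": 0, "jaw": 0.2}, {"dx": -18, "dy": -13, "dz": 60, "turn": 0, "jaw": 0.2}]
[{"dx": -3, "dy": -1, "dz": 12, "turn": 0, "jaw": 0.2}, {"dx": -6, "dy": -3, "dz": 24, "turn": 0, "jaw": 0.2}, {"dx": -8, "dy": -4, "dz": 36, "turn": 0, "jaw": 0.2}, {"dx": -11, "dy": -5, "dz": 48, "turn": 0, "jaw": 0.2}, {"dx": -14, "dy": -6, "dz": 48, "turn": 0, "jaw": 0.2}]
[{"dx": -3, "dy": -1, "dz": 0, "turn": 0, "jaw": 1}, {"dx": -6, "dy": -2, "dz": 0, "turn": 0, "jaw": 1}, {"dx": -9, "dy": -3, "dz": 0, "turn": 0, "jaw": 1}, {"dx": -12, "dy": -4, "dz": 0, "turn": 0, "jaw": 1}, {"dx": -15, "dy": -5, "dz": 0, "turn": 0, "jaw": 1}]
cmd end 0.5886 0.0181 0.0855
(np.float64(7.634234064096818), np.float64(0.326863828880134))
```

Request:
{"fn": "apply_moves", "kwargs": {
  "series": [
    {"dx": -6,"dy": -5,"dz": 12,"turn": 0,"jaw": 0.2},
    {"dx": -9,"dy": -7,"dz": 24,"turn": 0,"jaw": 0.2},
    {"dx": -12,"dy": -9,"dz": 36,"turn": 0,"jaw": 0.2},
    {"dx": -15,"dy": -11,"dz": 48,"turn": 0,"jaw": 0.2},
    {"dx": -18,"dy": -13,"dz": 60,"turn": 0,"jaw": 0.2}
  ]
}}

```text
time: 13.92
tool_pos: [0.615, 0.0051, 0.1317]
tool_rot: [-0.0, 1.0, -0.0, -0.001]
contact_force: [-0.2, 0.7, -1.1]
gripper_width: 0.797
grasp_force: 0.0
```

Request:
{"fn": "apply_moves", "kwargs": {
  "series": [
    {"dx": -3,"dy": -1,"dz": 12,"turn": 0,"jaw": 0.2},
    {"dx": -6,"dy": -3,"dz": 24,"turn": 0,"jaw": 0.2},
    {"dx": -8,"dy": -4,"dz": 36,"turn": 0,"jaw": 0.2},
    {"dx": -11,"dy": -5,"dz": 48,"turn": 0,"jaw": 0.2},
    {"dx": -14,"dy": -6,"dz": 48,"turn": 0,"jaw": 0.2}
  ]
}}

```text
time: 14.33
tool_pos: [0.5999, 0.0111, 0.0824]
tool_rot: [-0.0, 1.0, -0.0, -0.003]
contact_force: [-0.5, -0.4, -1.0]
gripper_width: 0.801
grasp_force: 0.0
```

Request:
{"fn": "apply_moves", "kwargs": {
  "series": [
    {"dx": -3,"dy": -1,"dz": 0,"turn": 0,"jaw": 1},
    {"dx": -6,"dy": -2,"dz": 0,"turn": 0,"jaw": 1},
    {"dx": -9,"dy": -3,"dz": 0,"turn": 0,"jaw": 1},
    {"dx": -12,"dy": -4,"dz": 0,"turn": 0,"jaw": 1},
    {"dx": -15,"dy": -5,"dz": 0,"turn": 0,"jaw": 1}
  ]
}}

```text
time: 14.75
tool_pos: [0.5885, 0.0176, 0.0878]
tool_rot: [-0.002, 1.0, -0.0, 0.002]
contact_force: [1.1, 5.0, 1.0]
gripper_width: 0.294
grasp_force: 60.3
```

```bash
python3 - <<'E'
from h import *
from scipy.interpolate import CubicHermiteSpline as S
s=S([0,35/12],[1.364,2.95],[.33,0]);p=[float(s(i/12)) for i in range(1,36)]
arc(.5886,.0181,.0855,[(C[0]+.105*np.cos(q),C[1]+.105*np.sin(q),.0855) for q in p],[1]*35)
E
```

```text
[{"dx": -3, "dy": 0, "dz": 0, "turn": 0, "jaw": 1}, {"dx": -7, "dy": -1, "dz": 0, "turn": 0, "jaw": 1}, {"dx": -11, "dy": -1, "dz": 0, "turn": 0, "jaw": 1}, {"dx": -15, "dy": -2, "dz": 0, "turn": 0, "jaw": 1}, {"dx": -20, "dy": -2, "dz": 0, "turn": 0, "jaw": 1}]
[{"dx": -5, "dy": 0, "dz": 0, "turn": 0, "jaw": 1}, {"dx": -10, "dy": 0, "dz": 0, "turn": 0, "jaw": 1}, {"dx": -16, "dy": 1, "dz": 0, "turn": 0, "jaw": 1}, {"dx": -21, "dy": 2, "dz": 0, "turn": 0, "jaw": 1}, {"dx": -27, "dy": 3, "dz": 0, "turn": 0, "jaw": 1}]
[{"dx": -6, "dy": 2, "dz": 0, "turn": 0, "jaw": 1}, {"dx": -12, "dy": 4, "dz": 0, "turn": 0, "jaw": 1}, {"dx": -18, "dy": 7, "dz": 0, "turn": 0, "jaw": 1}, {"dx": -24, "dy": 9, "dz": 0, "turn": 0, "jaw": 1}, {"dx": -30, "dy": 13, "dz": 0, "turn": 0, "jaw": 1}]
[{"dx": -5, "dy": 3, "dz": 0, "turn": 0, "jaw": 1}, {"dx": -10, "dy": 7, "dz": 0, "turn": 0, "jaw": 1}, {"dx": -15, "dy": 11, "dz": 0, "turn": 0, "jaw": 1}, {"dx": -20, "dy": 16, "dz": 0, "turn": 0, "jaw": 1}, {"dx": -24, "dy": 20, "dz": 0, "turn": 0, "jaw": 1}]
[{"dx": -4, "dy": 5, "dz": 0, "turn": 0, "jaw": 1}, {"dx": -7, "dy": 10, "dz": 0, "turn": 0, "jaw": 1}, {"dx": -10, "dy": 14, "dz": 0, "turn": 0, "jaw": 1}, {"dx": -13, "dy": 19, "dz": 0, "turn": 0, "jaw": 1}, {"dx": -15, "dy": 23, "dz": 0, "turn": 0, "jaw": 1}]
[{"dx": -2, "dy": 5, "dz": 0, "turn": 0, "jaw": 1}, {"dx": -4, "dy": 9, "dz": 0, "turn": 0, "jaw": 1}, {"dx": -5, "dy": 12, "dz": 0, "turn": 0, "jaw": 1}, {"dx": -6, "dy": 16, "dz": 0, "turn": 0, "jaw": 1}, {"dx": -7, "dy": 19, "dz": 0, "turn": 0, "jaw": 1}]
[{"dx": -1, "dy": 2, "dz": 0, "turn": 0, "jaw": 1}, {"dx": -1, "dy": 4, "dz": 0, "turn": 0, "jaw": 1}, {"dx": -1, "dy": 6, "dz": 0, "turn": 0, "jaw": 1}, {"dx": -2, "dy": 7, "dz": 0, "turn": 0, "jaw": 1}, {"dx": -2, "dy": 7, "dz": 0, "turn": 0, "jaw": 1}]
cmd end 0.4636 -0.0649 0.0855
```

Request:
{"fn": "apply_moves", "kwargs": {
  "series": [
    {"dx": -3,"dy": 0,"dz": 0,"turn": 0,"jaw": 1},
    {"dx": -7,"dy": -1,"dz": 0,"turn": 0,"jaw": 1},
    {"dx": -11,"dy": -1,"dz": 0,"turn": 0,"jaw": 1},
    {"dx": -15,"dy": -2,"dz": 0,"turn": 0,"jaw": 1},
    {"dx": -20,"dy": -2,"dz": 0,"turn": 0,"jaw": 1}
  ]
}}

```text
time: 15.17
tool_pos: [0.5682, 0.0204, 0.0878]
tool_rot: [-0.002, 1.0, -0.0, 0.002]
contact_force: [0.5, 9.4, 2.6]
gripper_width: 0.283
grasp_force: 60.3
```

Request:
{"fn": "apply_moves", "kwargs": {
  "series": [
    {"dx": -5,"dy": 0,"dz": 0,"turn": 0,"jaw": 1},
    {"dx": -10,"dy": 0,"dz": 0,"turn": 0,"jaw": 1},
    {"dx": -16,"dy": 1,"dz": 0,"turn": 0,"jaw": 1},
    {"dx": -21,"dy": 2,"dz": 0,"turn": 0,"jaw": 1},
    {"dx": -27,"dy": 3,"dz": 0,"turn": 0,"jaw": 1}
  ]
}}

```text
time: 15.58
tool_pos: [0.5405, 0.0178, 0.0878]
tool_rot: [-0.003, 1.0, -0.0, 0.001]
contact_force: [-2.1, 10.2, 4.6]
gripper_width: 0.288
grasp_force: 60.5
```

Request:
{"fn": "apply_moves", "kwargs": {
  "series": [
    {"dx": -6,"dy": 2,"dz": 0,"turn": 0,"jaw": 1},
    {"dx": -12,"dy": 4,"dz": 0,"turn": 0,"jaw": 1},
    {"dx": -18,"dy": 7,"dz": 0,"turn": 0,"jaw": 1},
    {"dx": -24,"dy": 9,"dz": 0,"turn": 0,"jaw": 1},
    {"dx": -30,"dy": 13,"dz": 0,"turn": 0,"jaw": 1}
  ]
}}

```text
time: 16.0
tool_pos: [0.5093, 0.0051, 0.0877]
tool_rot: [-0.004, 1.0, 0.0, -0.001]
contact_force: [-8.5, 12.8, 8.8]
gripper_width: 0.285
grasp_force: 61.0
```

Request:
{"fn": "apply_moves", "kwargs": {
  "series": [
    {"dx": -5,"dy": 3,"dz": 0,"turn": 0,"jaw": 1},
    {"dx": -10,"dy": 7,"dz": 0,"turn": 0,"jaw": 1},
    {"dx": -15,"dy": 11,"dz": 0,"turn": 0,"jaw": 1},
    {"dx": -20,"dy": 15,"dz": 0,"turn": 0,"jaw": 1},
    {"dx": -25,"dy": 19,"dz": 0,"turn": 0,"jaw": 1}
  ]
}}

```text
time: 16.42
tool_pos: [0.4844, -0.0156, 0.0878]
tool_rot: [-0.002, 1.0, 0.0, -0.001]
contact_force: [-5.8, 4.4, 7.1]
gripper_width: 0.291
grasp_force: 61.1
```

Request:
{"fn": "apply_moves", "kwargs": {
  "series": [
    {"dx": -4,"dy": 5,"dz": 0,"turn": 0,"jaw": 1},
    {"dx": -7,"dy": 10,"dz": 0,"turn": 0,"jaw": 1},
    {"dx": -10,"dy": 14,"dz": 0,"turn": 0,"jaw": 1},
    {"dx": -13,"dy": 19,"dz": 0,"turn": 0,"jaw": 1},
    {"dx": -15,"dy": 23,"dz": 0,"turn": 0,"jaw": 1}
  ]
}}

```text
time: 16.83
tool_pos: [0.469, -0.0394, 0.0877]
tool_rot: [-0.001, 1.0, 0.0, -0.002]
contact_force: [-9.6, 4.2, 9.7]
gripper_width: 0.286
grasp_force: 61.4
```

Request:
{"fn": "apply_moves", "kwargs": {
  "series": [
    {"dx": -2,"dy": 5,"dz": 0,"turn": 0,"jaw": 1},
    {"dx": -4,"dy": 9,"dz": 0,"turn": 0,"jaw": 1},
    {"dx": -5,"dy": 12,"dz": 0,"turn": 0,"jaw": 1},
    {"dx": -6,"dy": 16,"dz": 0,"turn": 0,"jaw": 1},
    {"dx": -7,"dy": 19,"dz": 0,"turn": 0,"jaw": 1}
  ]
}}

```text
time: 17.25
tool_pos: [0.462, -0.0589, 0.0877]
tool_rot: [-0.0, 1.0, 0.0, -0.002]
contact_force: [-10.1, 2.9, 10.6]
gripper_width: 0.289
grasp_force: 61.4
```

Request:
{"fn": "apply_moves", "kwargs": {
  "series": [
    {"dx": -1,"dy": 2,"dz": 0,"turn": 0,"jaw": 1},
    {"dx": -1,"dy": 4,"dz": 0,"turn": 0,"jaw": 1},
    {"dx": -1,"dy": 6,"dz": 0,"turn": 0,"jaw": 1},
    {"dx": -1,"dy": 7,"dz": 0,"turn": 0,"jaw": 1},
    {"dx": -1,"dy": 7,"dz": 0,"turn": 0,"jaw": 1}
  ]
}}

```text
time: 17.67
tool_pos: [0.4606, -0.0661, 0.0877]
tool_rot: [-0.0, 1.0, 0.0, -0.003]
contact_force: [-12.0, 1.9, 13.1]
gripper_width: 0.288
grasp_force: 61.6
```

Request:
{"fn": "apply_moves", "kwargs": {
  "series": [
    {"dx": 0,"dy": 0,"dz": 0,"turn": 0,"jaw": 0.3},
    {"dx": 0,"dy": 0,"dz": 0,"turn": 0,"jaw": 0.3},
    {"dx": 0,"dy": 0,"dz": 0,"turn": 0,"jaw": 0.3}
  ]
}}

```text
time: 17.92
tool_pos: [0.4626, -0.0662, 0.0867]
tool_rot: [0.0, 1.0, -0.0, 0.001]
contact_force: [0.9, -0.2, 0.1]
gripper_width: 0.692
grasp_force: 0.0
```

```bash
python3 - <<'E'
from h import *
t,o,f=look();save(f,"w9.png")
m=mask(f,(0,0,0),(180,255,60),(290,180,355,330));print(m.sum()/255)
E
```

```text
t 17.917 tcp [ 0.4626 -0.0662  0.0867]
knob phi 2.960 resid 0.2px area ratio 0.72
3326.0
```

View pics/w9.png

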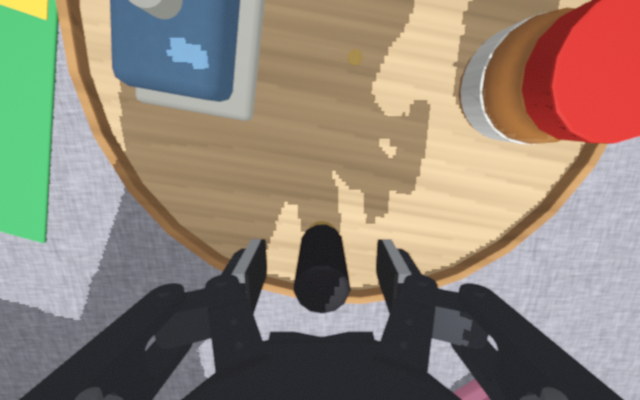

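The picture shows the knob at (321,285), freed and central between the open pads, with the jar and dish in place. I grip afresh here and go on to the target angle.

```bash
python3 - <<'E'
from h import *
from scipy.interpolate import CubicHermiteSpline as S
s=S([0,36/12],[2.96,4.565],[0,0]);p=[2.96]*4+[float(s(i/12)) for i in range(1,37)]
arc(.4636,-.0639,.0855,[(C[0]+.105*np.cos(q),C[1]+.105*np.sin(q),.0855) for q in p],[1]*40)
E
```

```text
[{"dx": 0, "dy": 2, "dz": 0, "turn": 0, "jaw": 1}, {"dx": 0, "dy": 2, "dz": 0, "turn": 0, "jaw": 1}, {"dx": 0, "dy": 2, "dz": 0, "turn": 0, "jaw": 1}, {"dx": 0, "dy": 2, "dz": 0, "turn": 0, "jaw": 1}, {"dx": 0, "dy": 3, "dz": 0, "turn": 0, "jaw": 1}]
[{"dx": 0, "dy": 1, "dz": 0, "turn": 0, "jaw": 1}, {"dx": 0, "dy": 2, "dz": 0, "turn": 0, "jaw": 1}, {"dx": -1, "dy": 5, "dz": 0, "turn": 0, "jaw": 1}, {"dx": -1, "dy": 8, "dz": 0, "turn": 0, "jaw": 1}, {"dx": -1, "dy": 12, "dz": 0, "turn": 0, "jaw": 1}]
[{"dx": -1, "dy": 4, "dz": 0, "turn": 0, "jaw": 1}, {"dx": -1, "dy": 8, "dz": 0, "turn": 0, "jaw": 1}, {"dx": 0, "dy": 13, "dz": 0, "turn": 0, "jaw": 1}, {"dx": 0, "dy": 19, "dz": 0, "turn": 0, "jaw": 1}, {"dx": 1, "dy": 25, "dz": 0, "turn": 0, "jaw": 1}]
[{"dx": 1, "dy": 5, "dz": 0, "turn": 0, "jaw": 1}, {"dx": 3, "dy": 12, "dz": 0, "turn": 0, "jaw": 1}, {"dx": 5, "dy": 18, "dz": 0, "turn": 0, "jaw": 1}, {"dx": 8, "dy": 24, "dz": 0, "turn": 0, "jaw": 1}, {"dx": 11, "dy": 30, "dz": 0, "turn": 0, "jaw": 1}]
[{"dx": 3, "dy": 6, "dz": 0, "turn": 0, "jaw": 1}, {"dx": 7, "dy": 12, "dz": 0, "t
[... 268 characters left out ...]
jaw": 1}, {"dx": 15, "dy": 12, "dz": 0, "turn": 0, "jaw": 1}, {"dx": 21, "dy": 15, "dz": 0, "turn": 0, "jaw": 1}, {"dx": 26, "dy": 18, "dz": 0, "turn": 0, "jaw": 1}]
[{"dx": 5, "dy": 2, "dz": 0, "turn": 0, "jaw": 1}, {"dx": 9, "dy": 4, "dz": 0, "turn": 0, "jaw": 1}, {"dx": 14, "dy": 5, "dz": 0, "turn": 0, "jaw": 1}, {"dx": 18, "dy": 6, "dz": 0, "turn": 0, "jaw": 1}, {"dx": 21, "dy": 7, "dz": 0, "turn": 0, "jaw": 1}]
[{"dx": 3, "dy": 1, "dz": 0, "turn": 0, "jaw": 1}, {"dx": 6, "dy": 1, "dz": 0, "turn": 0, "jaw": 1}, {"dx": 7, "dy": 2, "dz": 0, "turn": 0, "jaw": 1}, {"dx": 9, "dy": 2, "dz": 0, "turn": 0, "jaw": 1}, {"dx": 9, "dy": 2, "dz": 0, "turn": 0, "jaw": 1}]
cmd end 0.5516 -0.1889 0.0855
```

Request:
{"fn": "apply_moves", "kwargs": {
  "series": [
    {"dx": 0,"dy": 2,"dz": 0,"turn": 0,"jaw": 1},
    {"dx": 0,"dy": 2,"dz": 0,"turn": 0,"jaw": 1},
    {"dx": 0,"dy": 2,"dz": 0,"turn": 0,"jaw": 1},
    {"dx": 0,"dy": 2,"dz": 0,"turn": 0,"jaw": 1},
    {"dx": 0,"dy": 3,"dz": 0,"turn": 0,"jaw": 1}
  ]
}}

```text
time: 18.38
tool_pos: [0.4621, -0.0691, 0.0863]
tool_rot: [-0.0, 1.0, -0.0, -0.0]
contact_force: [-1.9, -0.1, 3.8]
gripper_width: 0.29
grasp_force: 59.1
```

Request:
{"fn": "apply_moves", "kwargs": {
  "series": [
    {"dx": 0,"dy": 1,"dz": 0,"turn": 0,"jaw": 1},
    {"dx": 0,"dy": 2,"dz": 0,"turn": 0,"jaw": 1},
    {"dx": -1,"dy": 5,"dz": 0,"turn": 0,"jaw": 1},
    {"dx": -1,"dy": 8,"dz": 0,"turn": 0,"jaw": 1},
    {"dx": -1,"dy": 12,"dz": 0,"turn": 0,"jaw": 1}
  ]
}}

```text
time: 18.8
tool_pos: [0.4611, -0.0814, 0.0863]
tool_rot: [0.0, 1.0, -0.0, -0.0]
contact_force: [-3.1, 0.7, 4.3]
gripper_width: 0.287
grasp_force: 59.3
```

Request:
{"fn": "apply_moves", "kwargs": {
  "series": [
    {"dx": -1,"dy": 4,"dz": 0,"turn": 0,"jaw": 1},
    {"dx": -1,"dy": 8,"dz": 0,"turn": 0,"jaw": 1},
    {"dx": 0,"dy": 13,"dz": 0,"turn": 0,"jaw": 1},
    {"dx": 0,"dy": 19,"dz": 0,"turn": 0,"jaw": 1},
    {"dx": 1,"dy": 25,"dz": 0,"turn": 0,"jaw": 1}
  ]
}}

```text
time: 19.22
tool_pos: [0.4632, -0.1067, 0.0863]
tool_rot: [-0.0, 1.0, -0.0, 0.002]
contact_force: [6.1, 0.9, -0.2]
gripper_width: 0.292
grasp_force: 59.0
```

Request:
{"fn": "apply_moves", "kwargs": {
  "series": [
    {"dx": 1,"dy": 5,"dz": 0,"turn": 0,"jaw": 1},
    {"dx": 3,"dy": 12,"dz": 0,"turn": 0,"jaw": 1},
    {"dx": 5,"dy": 18,"dz": 0,"turn": 0,"jaw": 1},
    {"dx": 8,"dy": 24,"dz": 0,"turn": 0,"jaw": 1},
    {"dx": 11,"dy": 30,"dz": 0,"turn": 0,"jaw": 1}
  ]
}}

```text
time: 19.63
tool_pos: [0.4745, -0.1363, 0.0863]
tool_rot: [-0.001, 1.0, -0.0, 0.002]
contact_force: [7.0, 4.3, 0.7]
gripper_width: 0.289
grasp_force: 59.1
```

Request:
{"fn": "apply_moves", "kwargs": {
  "series": [
    {"dx": 3,"dy": 6,"dz": 0,"turn": 0,"jaw": 1},
    {"dx": 7,"dy": 12,"dz": 0,"turn": 0,"jaw": 1},
    {"dx": 11,"dy": 18,"dz": 0,"turn": 0,"jaw": 1},
    {"dx": 16,"dy": 23,"dz": 0,"turn": 0,"jaw": 1},
    {"dx": 21,"dy": 28,"dz": 0,"turn": 0,"jaw": 1}
  ]
}}

```text
time: 20.05
tool_pos: [0.496, -0.1629, 0.0863]
tool_rot: [-0.002, 1.0, -0.001, 0.002]
contact_force: [7.1, 8.1, 2.6]
gripper_width: 0.289
grasp_force: 59.2
```

Request:
{"fn": "apply_moves", "kwargs": {
  "series": [
    {"dx": 5,"dy": 4,"dz": 0,"turn": 0,"jaw": 1},
    {"dx": 10,"dy": 8,"dz": 0,"turn": 0,"jaw": 1},
    {"dx": 15,"dy": 12,"dz": 0,"turn": 0,"jaw": 1},
    {"dx": 21,"dy": 15,"dz": 0,"turn": 0,"jaw": 1},
    {"dx": 26,"dy": 18,"dz": 0,"turn": 0,"jaw": 1}
  ]
}}

```text
time: 20.47
tool_pos: [0.5218, -0.1799, 0.0863]
tool_rot: [-0.003, 1.0, -0.0, 0.002]
contact_force: [6.6, 13.7, 5.5]
gripper_width: 0.286
grasp_force: 59.6
```

Request:
{"fn": "apply_moves", "kwargs": {
  "series": [
    {"dx": 5,"dy": 2,"dz": 0,"turn": 0,"jaw": 1},
    {"dx": 9,"dy": 4,"dz": 0,"turn": 0,"jaw": 1},
    {"dx": 14,"dy": 5,"dz": 0,"turn": 0,"jaw": 1},
    {"dx": 18,"dy": 6,"dz": 0,"turn": 0,"jaw": 1},
    {"dx": 21,"dy": 7,"dz": 0,"turn": 0,"jaw": 1}
  ]
}}

```text
time: 20.88
tool_pos: [0.5421, -0.1868, 0.0863]
tool_rot: [-0.003, 1.0, -0.0, 0.0]
contact_force: [2.1, 11.5, 6.7]
gripper_width: 0.287
grasp_force: 59.9
```

Request:
{"fn": "apply_moves", "kwargs": {
  "series": [
    {"dx": 3,"dy": 1,"dz": 0,"turn": 0,"jaw": 1},
    {"dx": 6,"dy": 1,"dz": 0,"turn": 0,"jaw": 1},
    {"dx": 7,"dy": 2,"dz": 0,"turn": 0,"jaw": 1},
    {"dx": 9,"dy": 2,"dz": 0,"turn": 0,"jaw": 1},
    {"dx": 9,"dy": 2,"dz": 0,"turn": 0,"jaw": 1}
  ]
}}

```text
time: 21.3
tool_pos: [0.5508, -0.1885, 0.0863]
tool_rot: [-0.003, 1.0, -0.0, 0.0]
contact_force: [2.5, 12.2, 7.9]
gripper_width: 0.29
grasp_force: 59.9
```

Request:
{"fn": "apply_moves", "kwargs": {
  "series": [
    {"dx": 0,"dy": 0,"dz": 0,"turn": 0,"jaw": 1},
    {"dx": 0,"dy": 0,"dz": 0,"turn": 0,"jaw": 1},
    {"dx": 0,"dy": 0,"dz": 0,"turn": 0,"jaw": 1},
    {"dx": 0,"dy": 0,"dz": 0,"turn": 0,"jaw": 1},
    {"dx": 0,"dy": 0,"dz": 0,"turn": 0,"jaw": 1}
  ]
}}

```text
time: 21.72
tool_pos: [0.5505, -0.1884, 0.0863]
tool_rot: [-0.003, 1.0, -0.0, 0.0]
contact_force: [1.6, 11.8, 7.0]
gripper_width: 0.29
grasp_force: 59.9
```

Request:
{"fn": "apply_moves", "kwargs": {
  "series": [
    {"dx": 0,"dy": 0,"dz": 0,"turn": 0,"jaw": 0.3},
    {"dx": 0,"dy": 0,"dz": 0,"turn": 0,"jaw": 0.3},
    {"dx": 0,"dy": 0,"dz": 0,"turn": 0,"jaw": 0.3},
    {"dx": 0,"dy": 0,"dz": 0,"turn": 0,"jaw": 0.3}
  ]
}}

```text
time: 22.05
tool_pos: [0.5494, -0.1915, 0.0853]
tool_rot: [-0.0, 1.0, -0.0, -0.001]
contact_force: [-0.3, 0.3, 0.1]
gripper_width: 0.7
grasp_force: 0.0
```

Request:
{"fn": "apply_moves", "kwargs": {
  "series": [
    {"dx": 0,"dy": 0,"dz": -15,"turn": 0,"jaw": 0.3},
    {"dx": 0,"dy": 0,"dz": -35,"turn": 0,"jaw": 0.3},
    {"dx": 0,"dy": 0,"dz": -60,"turn": 0,"jaw": 0.3},
    {"dx": 0,"dy": 0,"dz": -90,"turn": 0,"jaw": 0.3},
    {"dx": 0,"dy": 0,"dz": -120,"turn": 0,"jaw": 0.3}
  ]
}}

```text
time: 22.47
tool_pos: [0.5492, -0.1913, 0.2062]
tool_rot: [-0.0, 1.0, -0.0, -0.001]
contact_force: [0.2, -0.4, 0.6]
gripper_width: 0.701
grasp_force: 0.0
```

Request:
{"fn": "apply_moves", "kwargs": {
  "series": [
    {"dx": 0,"dy": 30,"dz": -30,"turn": 0,"jaw": 0.3},
    {"dx": 0,"dy": 60,"dz": -50,"turn": 0,"jaw": 0.3},
    {"dx": 0,"dy": 80,"dz": -60,"turn": 0,"jaw": 0.3},
    {"dx": 0,"dy": 90,"dz": -60,"turn": 0,"jaw": 0.3},
    {"dx": 0,"dy": 90,"dz": -60,"turn": 0,"jaw": 0.3}
  ]
}}

```text
time: 22.88
tool_pos: [0.5497, -0.2831, 0.2659]
tool_rot: [0.0, 1.0, -0.001, 0.0]
contact_force: [-0.2, 1.0, -0.7]
gripper_width: 0.703
grasp_force: 0.0
```

```bash
python3 - <<'E'
from h import *
t,o,f=look();save(f,"w10.png")
t,o2,f2=look()
g=mask(f,(20,120,120),(33,255,255),(0,0,300,400));n,l,st,ce=cv2.connectedComponentsWithStats(g);i=1+st[1:,4].argmax();print("patch",ce[i],st[i],ray(f,*ce[i],.003))
E
```

```text
t 22.883 tcp [ 0.5497 -0.2831  0.2659]
t 22.933 tcp [ 0.5494 -0.2815  0.2645]
patch [ 12.80244399 119.21995927] [  0 107  29  22 491] [0.61747449 0.12144306 0.003     ]
```

View pics/w10.png

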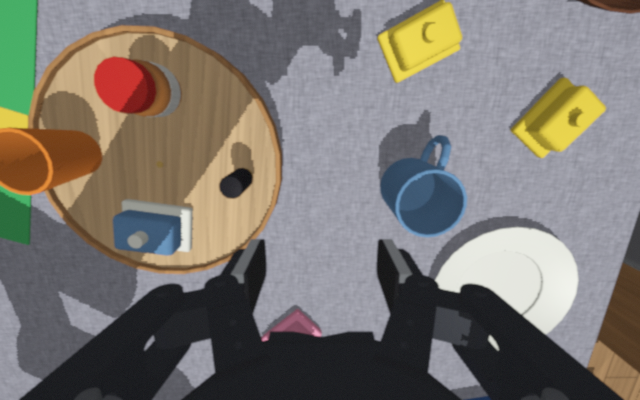

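The final view shows the beaker at (30,160) beside the mat, with the knob (237,182) opposite it. Jar, dish, mug and look-alikes are undisturbed. Before handing in I check for residual motion and the beaker's alignment with the mat.

```bash
python3 - <<'E'
from h import *
xs=[]
for i in range(8):
    f=grab_frame("wrist");m=mask(f,(0,0,0),(180,255,60),(215,160,262,205));n,l,st,ce=cv2.connectedComponentsWithStats(m);j=1+st[1:,4].argmax()
    G=np.arange(4.3,4.9,.002);e=[np.linalg.norm(hull(f,"knob",p)[0]-ce[j]) for p in G];xs.append((state()["time"],G[int(np.argmin(e))],min(e)))
print(np.round(xs,3))
f=grab_frame("top");save(f,"top1.png")
b=None
for o in spotter.outline_of(f,"beaker")[:1]:
    v,u=np.nonzero(o["region"]);b=ray(f,u.mean(),v.mean(),.085)[:2];print("beaker",o["conf"],o["extent"],b)
o=spotter.outline_of(f,"mat")[0];v,u=np.nonzero(o["region"]);print("mat",o["conf"],o["extent"])
y=mask(f,(20,120,120),(33,255,255),(258,145,284,170));v,u=np.nonzero(y);p=ray(f,u.mean(),v.mean(),.003)[:2];print("patch",p,"mat-x of beaker %.4f"%((b-p)@np.array([.954,-.300])))
print(state()["contact_force"],state()["time"])
E
```

```text
[[23.033  4.552  0.898]
 [23.083  4.552  1.048]
 [23.133  4.552  1.   ]
 [23.183  4.552  0.969]
 [23.233  4.552  0.969]
 [23.283  4.552  1.003]
 [23.333  4.552  0.897]
 [23.383  4.552  0.979]]
beaker 0.93 [294.0, 143.2, 318.4, 171.6] [0.58232034 0.00968149]
mat 0.64 [189.1, 89.3, 296.5, 213.4]
patch [0.6138967  0.12899438] mat-x of beaker 0.0057
[ 0.11829973 -0.54593147  0.0509376 ] 23.5333
```

The tray is still at 4.552 rad and the beaker is about 6 mm from the mat's mid-line, within the 40 mm limit. The robot is clear, so I'm handing in.

```bash
python3 -c "
from plant import ticket
print(ticket.job_done())"
```

```text
the job is handed in; nothing more can be done
None
```

I handed the job in at about 23.5 s; no verdict came back. The tray was spun to about 1.1 rad/s and released, the gripper hovered over the beaker for about 5.2 s, and the knob was caught and the tray stopped. The beaker stands about 6 mm from the mat's mid-line, and the robot has let go.

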